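Put the clay roller on its axle and hang it in the rest

ROBOT

A 6-joint arm with a two-finger parallel gripper is mounted at the origin on a cart in front of the work surface, level with it; the furniture and walls round the work are solid. World frame = base frame: x ahead of the robot, y to its left, z up, the work surface at z = 0. Lengths are in m, angles in rad, forces in N, time in s.
With the tool pointing down it reaches from about 0.35 to 0.925 m from the base axis. Payload 6.4 kg.
Tool frame: the origin (TCP) lies midway between the tips of the shut fingers; the grasp point (between the pads) lies 19 mm behind it; z points along the fingers, y is the line along which they close (so a half turn about z gives the same grasp; the last joint's range is limited). The gripper opens to 94 mm and grips with 3 to 60 N. Pads are 16 mm wide; open, the fingers measure 119 mm over their backs; the gripper's body (75 mm by 177 mm) begins 78 mm behind the grasp point.
Start: joints at [0.991, 0.245, 1.558, -0, 1.339, -0.174], TCP at [0.257, 0.597, 0.205] pointing down, gripper open.
Joint ranges: [-3.13, 3.13], [-1.02, 2.26], [0.13, 2.54], [-0.95, 4.09], [0.21, 2.88], [-2.74, 2.74]. Speed limits (rad/s): [2.57, 2.57, 3.14, 3.14, 3.14, 3.14].

INTERFACE

Orientations are given as a unit quaternion [x, y, z, w].
In Python, from plant import state, read_camera, close_job gives the robot as it stands.
- The arm moves only by the tool move_arm, never from a script. Its argument "targets" is a list of rows, each an object of numbers: "x", "y", "z": the shift along the tool's x, y, z in m; "rx", "ry", "rz": the turn, a rotation vector about the tool's x, y, z in degrees; "gripper": the opening, from 0 (shut) to 1 (fully open). In form: [{"x": .., "y": .., "z": .., "rx": .., "ry": .., "rz": .., "gripper": ..}, ...]. A call has 1 to 10 rows; each row shifts and turns the commanded pose from where the row before left it, along the tool's axes as they then stand; what a row does not reach is not made up. A row lasts 1/8 s, in which the tool goes at most 62.5 mm and 10.7 degrees, less where a joint would pass 70% of its speed; a pose out of reach is approached as far as the arm can. A call is refused whole if a number of a shift passes 0.0625 or a number of a turn 10.7, either way. A call with a gripper value outside its range is refused whole. The fingers move at their own pace and stop on an object; the grip force is fixed at half the most. Time passes only in rows, so rows that do not move let the fingers close. It gives the time, the measured TCP pose, the force, the opening and the grip force at its end, in the units of the state.
- state(): the state, without advancing time (a new reading comes with each control period).
- read_camera(name): name is "scene" or "top"; returns a dict with "image" (400x640x3 uint8, red, green, blue), "depth" (400x640 float32, m along the optical axis (not along the pixel's ray), 0 where there is no reading), "fovy" (degrees; the focal length in pixels is half the picture's height over the tangent of half this angle, whatever the lens; pixels are square), "cx", "cy" (the principal point, pixels), "R" (3x3) and "t" (3): a world point X has camera coordinates R X + t. Camera axes: x right, y down, z forward; pixel columns grow to the right and rows downward; lengths in m; the calibration is good to about 2 mm. A picture is of the moment at which its call begins.
- close_job(): hands the job in; it is judged then, once.
The state is a dict: "time_s": time; "joint_positions": joint angles; "qd": joint speeds; "joint_torque": joint torques, N m; "ee_pos": TCP position; "orientation": TCP orientation; "ft_force": force on the tool from outside, world axes, zero at the start; "torque": the same for the moment, N m; "finger_gap": opening from 0.0 (shut) to 1.0 (fully open); "gripper_force": force on a finger pad.
Only numpy, scipy, OpenCV 4.12 (cv2) and the standard library are available. Lean on these libraries where they do the work, as an engineer would, in place of code of your own. Each camera call takes 0.05 s, during which the arm holds its last target. There are 200 camera calls.

TASK

Take the axle out of its rest by the blue handle and slide it through the bore of the clay roller lying in the wooden cradle, straight and slowly up to the cradle's end stop, until the collar bears on the roller's face; press it home there with about 12 N for half a second, never more than 16 N. Then lift the roller out on the axle, carry it over and hang axle and roller in the two forks of the rest, handle on the same side as before. Never touch the roller itself with the gripper, do not force anything, and leave the other things on the bench where they are.

Things in the scene. Friction and masses are not known exactly. Their poses are not given: they have to be found in the camera images.
- axle: loose steel axle with square blue handle, 90 g. x axis along the rod from handle to tip, origin on the axis in the collar's front face. Along x: 9 mm round rod from 0 to 72 mm, taper to 4 mm at the tip (78 mm); collar, 18 mm across, from -5 to 0; bare 9 mm neck -25 to -5; handle, 18 x 18 mm, from -80 to -25. It starts level in the rest's forks, handle overhanging; its balance point is about 8 mm ahead of the collar face
- axle_grip (a point): middle of the blue handle on the axle's axis, 52.5 mm behind the collar face: grip here from above, across the handle, firmly (60 N or more) so that it cannot slip or pivot
- axle_tip (a point): tip of the rod, 78 mm ahead of the collar face
- roller: loose terracotta-coloured roller sleeve, 50 mm across, 50 mm long, about 150 g (varies), lying level in the cradle; origin at its centre on the bore axis, x axis along the bore toward the end stop. The through bore is 13 mm wide. Two sprung brass shoes 21 mm long stand in the middle of the bore, left and right, 6.6 mm apart; the rod must push them aside and they then drag on it
- roller_mouth (a point): centre of the bore in the roller's near face, 25 mm from its centre, where the axle enters. Passing the shoes and sliding on takes about 2 to 7 N (varies with hidden friction); this also slides the roller along the cradle up to the end stop. When the collar meets the face with the roller on the stop the force climbs: stop at about 12 N and hold a moment; beyond 16 N is too much
- cradle: fixed wooden V cradle on a 108 x 76 mm board, holds the roller's axis 45 mm above the bench; origin on the bench, x axis along the bed from the open end toward the end stop. V bed from x = -30 to +60 mm, side edges 40 mm high. The axle goes in at the open (-x) end. The end stop, 70 mm tall, 12 mm thick, has a 22 mm slot, open upward, for the axle's tip; it is clamped with its face anywhere from x = 40 to 56 mm
- cradle_axis (a point): point 45 mm above the cradle's origin, on the axis of the lying roller; x axis along the bed. The stop's setting is not measured: it must be felt. The roller starts with its centre 0 to 6 mm ahead of this point, short of the stop by 9 to 31 mm
- rest: fixed stand: wooden board 116 x 70 x 10 mm with two aluminium forks, 8 mm thick, at x = -15 mm (carries the axle's neck) and x = +63 mm (carries the rod near its tip). Slots 12 mm wide, open upward, flared to about 31 mm at the top, 83 mm above the bench. Origin on the bench under the collar face of the lying axle; x axis along the axle from handle to tip
- rest_seat (a point): where the axle's origin belongs when it lies in the rest: 55 mm above the rest's origin, axes as the rest's; about 6 mm of play either way along x
- wood_cube: bystander, 38 mm pale wooden cube, origin at its underside; leave it alone
- carved_disc_0: bystander, red-brown carved disc bead, 35 mm across, 10 mm thick, origin at its underside; leave it alone
- egg_stone: bystander, red-brown egg-shaped stone, 34x44x26 mm, origin at its underside; leave it alone
- stone_3: bystander, rough brown stone, 33x44x24 mm, origin at its underside; leave it alone

How it is judged:
On the way, in this order (a step that is already met when the one before it is completed fails the run):
1. in the cradle the axle is home in the roller (collar gap under 1.5 mm) and presses it on the end stop: over 11 N on cradle and stop together, weight included (x of roller in the frame of axle between 0.0235 and 0.0265 m and y of roller in the frame of axle between -0.0045 and 0.0045 m and z of roller in the frame of axle between -0.0045 and 0.0045 m and angle between the x axis of roller and the x axis of axle, either way round below 0.12 rad and contact force between roller and cradle above 11 N and z of roller in the frame of cradle between 0.041 and 0.049 m and y of roller in the frame of cradle between -0.004 and 0.004 m), for 0.2 s.
2. the roller hangs on the axle, lifted at least 30 mm clear of the cradle (x of roller in the frame of axle between 0.0235 and 0.028 m and y of roller in the frame of axle between -0.0045 and 0.0045 m and z of roller in the frame of axle between -0.0045 and 0.0045 m and angle between the x axis of roller and the x axis of axle, either way round below 0.12 rad and height (world z) of roller above 0.075 m and contact force between roller and cradle below 0.1 N), for 0.2 s.
At the end, for the whole second after the job is handed in: The axle lies at rest in both forks, its origin within 8 mm along and 4 mm across and in height of the seat point, aligned within 0.08 rad, handle on the same side as at the start; the roller hangs on it at rest, its face within 3 mm of the collar, its bore round the rod; nothing is held (x of roller in the frame of axle between 0.0235 and 0.028 m and y of roller in the frame of axle between -0.0045 and 0.0045 m and z of roller in the frame of axle between -0.0045 and 0.0045 m and angle between the x axis of roller and the x axis of axle, either way round below 0.12 rad and x of axle in the frame of rest_seat between -0.008 and 0.008 m and y of axle in the frame of rest_seat between -0.004 and 0.004 m and z of axle in the frame of rest_seat between -0.004 and 0.004 m and angle between the x axis of axle and the x axis of rest, either way round below 0.08 rad and x of axle_tip in the frame of rest_seat above 0.06 m and linear speed of each of axle, roller below 0.02 m/s); the robot touches nothing.
It fails at once if the gripper or arm touches the roller (contact force between any of the fingers, the arm and roller above 0.5 N).
It fails at once if the roller is pressed into the cradle and its end stop with more than 22 N (weight included) (contact force between roller and cradle above 22 N).
It fails at once if the axle is pressed into the rest with more than 25 N (contact force between axle and rest above 25 N).
It fails at once if the axle strikes the cradle with more than 10 N (contact force between axle and cradle above 10 N).
It fails at once if a bystander is moved by more than 15 mm (distance of any of wood_cube, carved_disc_0, egg_stone, stone_3 from where it was at the start of the episode above 0.015 m).
It also fails if it takes over 72 s, if anything falls off the work surface, if the arm or the gripper's body presses on something with over 40 N, if the wrist force passes 120 N, or if a joint passes its speed limit or range.

## Working session

There is one attempt and no reset: what is moved stays moved. The work goes in short steps, Python scripts to look and compute and a tool call to move; the robot and the scene stay as the last step left them, time stands still between calls to the robot, and variables do not carry over. Pictures are saved under pics/ and viewed, at most 10 in all, crops included, and the job is handed in when it is done.

Besides the shell and the picture viewer there is one more tool, called after "Request:" by a JSON object that holds its "method" and its "body". move_arm: Moves the arm, as the interface text tells. Its arguments: {"type":"object","properties":{"targets":{"type":"array","items":{"type":"object","properties":{"x":{"type":"number"},"y":{"type":"number"},"z":{"type":"number"},"rx":{"type":"number"},"ry":{"type":"number"},"rz":{"type":"number"},"gripper":{"type":"number"}}}}},"required":["targets"]}

```bash
mkdir -p pics
cat > h.py <<'E'
import numpy as np, cv2
from plant import state, read_camera, close_job
def save(c,n): cv2.imwrite(n,c['image'][:,:,::-1])
def cloud(c):
    f=200/np.tan(np.radians(c['fovy'])/2); d=c['depth']
    v,u=np.mgrid[0:400,0:640]
    P=np.stack([(u-c['cx'])/f*d,(v-c['cy'])/f*d,d],-1)
    W=(P-c['t'])@np.array(c['R']); W[d==0]=np.nan
    return W
E
python3 - <<'E'
from h import *
print(state())
for n in('scene','top'):
    c=read_camera(n); save(c,f'pics/{n}0.png'); np.savez(f'{n}0.npz',**c); print(n,c['fovy'],c['cx'],c['cy'],c['R'],c['t'],-np.array(c['R']).T@c['t'])
E
```

```text
{'time_s': 0.0, 'joint_positions': array([ 9.90893053e-01,  2.45775037e-01,  1.55900038e+00,  1.64732292e-05,
        1.33870803e+00, -1.74104008e-01]), 'qd': array([-0.00017879, -0.00094129, -0.00119388,  0.00199186, -0.00090644,
        0.00013756]), 'joint_torque': array([-7.80097207e-05, -4.15836239e+01, -3.14602840e+01,  6.83894637e-02,
        3.32836993e-02, -1.53677092e-04]), 'ee_pos': array([0.25624915, 0.59670604, 0.20437767]), 'orientation': array([ 2.01512098e-01,  9.79485569e-01, -8.76054869e-04, -3.55486649e-04]), 'ft_force': array([0.17917628, 0.16168701, 0.03515166]), 'torque': array([0.02169   , 0.01201102, 0.01377858]), 'gripper_force': 0.0, 'finger_gap': 0.9975564726200759}
scene 50.04929410559379 312.1819546937151 200.66562586224885 [[ 0.83722719 -0.54644875  0.02108078]
 [-0.34416779 -0.5564812  -0.75622563]
 [ 0.42496961  0.62587733 -0.65397125]] [-0.50595617  0.22908906  0.80707996] [ 0.15946089 -0.65412842  0.71171607]
top 51.9376013595323 325.4165760691427 200.61662512469132 [[ 0.00895891 -0.9997539  -0.02029485]
 [-0.99754009 -0.00752431 -0.06969327]
 [ 0.06952341  0.02086931 -0.997362  ]] [-2.44095476e-04  5.90451696e-01  8.67468750e-01] [ 0.52869204 -0.01390477  0.90632593]
```

View pics/scene0.png

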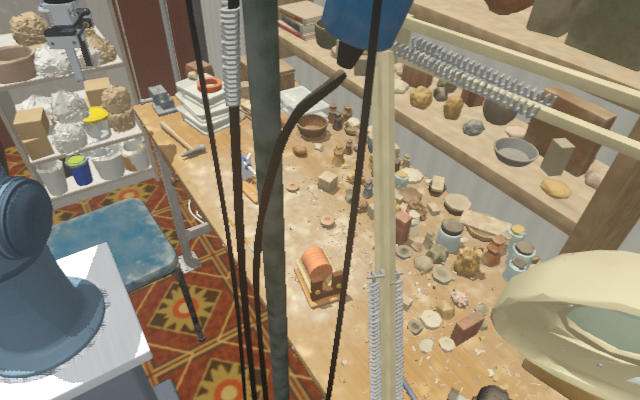

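View pics/top0.png

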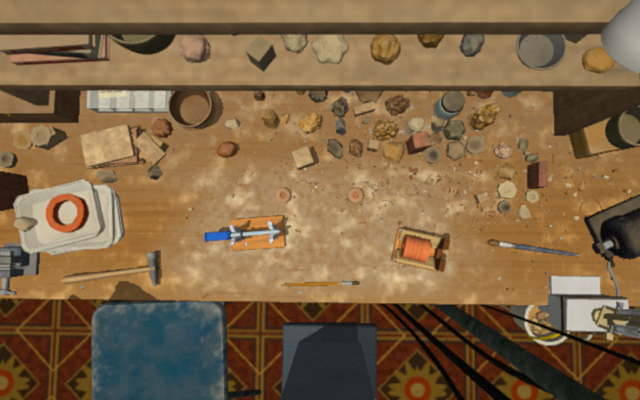

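The top view shows the rest at about (258,234), with the blue handle to its left at (216,236). The cradle with the orange roller is at about (418,248), with the stop on its right. The scene view shows the cradle at (318,278), while cables partly hide the rest at (250,180).

Run:
```python
from h import *
c=dict(np.load('top0.npz')); W=cloud(c)
a=cv2.resize(c['image'][205:285,195:295],None,fx=5,fy=5,interpolation=2);b=cv2.resize(c['image'][205:285,375:475],None,fx=5,fy=5,interpolation=2)
s=dict(np.load('scene0.npz'))
a2=cv2.resize(s['image'][140:220,205:305],None,fx=4,fy=4,interpolation=2)[:, :]; b2=cv2.resize(s['image'][235:315,275:375],None,fx=4,fy=4,interpolation=2)
cv2.imwrite('pics/crop1.png',np.vstack([np.hstack([x for x in (cv2.resize(a,(400,320)),cv2.resize(b,(400,320)))]),np.hstack([cv2.resize(a2,(350,280)),cv2.resize(b2,(350,280)),np.zeros((280,100,3),np.uint8)])])[:,:,::-1])
hsv=cv2.cvtColor(c['image'],cv2.COLOR_RGB2HSV)
m=(hsv[...,0]>100)&(hsv[...,0]<125)&(hsv[...,1]>150); m[:205]=0;m[290:]=0;m[:,:195]=0;m[:,240:]=0
P=W[m];print('blue',m.sum(),np.nanmedian(P,0),np.percentile(P[:,2],[5,50,95]))
z=W[...,2]
for nm,(r0,r1,c0,c1) in dict(rest=(210,255,200,295),cr=(220,280,385,455)).items():
    print(nm)
    for r in range(r0,r1,3): print(r,' '.join('%3.0f'%(z[r,k]*1000) for k in range(c0,c1,3)))
print(W[240,330])
```

```text
blue 181 [0.51306061 0.22471963 0.06469254] [nan nan nan]
rest
210   3   3   2   0   1   1   3   3   3   2   2   1   0   4   2  -3   0  -0   1   3   0  -1   1   0   3   3   1   4  -2   2  -2   1
213  -1   1   3   2   1   2   2   1   0   1   1   0   3   2   1   3  -0   1   1   2   1   4   1  -0   1  -1   3  -0  -0   3   2  -4
216   0  -3   0   0  -1   0   2  -1  -1   0   2  -2  -0  -1  -1  -0  -1  -0  -0  -1  -1   3   9  12  11   9  10  14   4  -0   3   1
219   1  -0   1   3   1  -0   4   4   1   1   1  11  10  12  14  10  10  12   7  12  11   9  13  10   9  13   9  13   1   1  -1   1
222   2   1  -0   2   0   1   2   1  -1   2   1   9  12  13  13  10   9   9  12  11  13  14  11  83  11  13  12  14   2   1  -0   4
225   2   4  -0  -0  -0   1   0   0   1   3  80  78  11  13  12  11   9   9  11   7  11  10  10  79  77  32  13  10  -1   4   0   3
228   2  -2  -1   1   1   1  -1   3   5  -0  80  79  56  28  12  12  10  11   9  12  13  10  11  71  69  41  12  12   3   2   1   3
231   1   3   0 nan   1  -0  -1  61  64  63  57  72  56  32  60  13  52  58  58  58  59  60  58  60  59  60  59  
[... 2283 characters left out ...]
38 nan  53  60  58  64  65  26  22  39  48   8   0  -1   1  -0
262   1  -1   2   1   7   8  36  39  41  41  38  34  36  51  35  33  32  45  70  70  71  -1   2   2
265   2  -1   3   2   4   1   9   8  -1  10  38  35  39  39  38  37  35  51  69  70   2   3   4   2
268   1   1   1   1   1  -3   1   2  -0   2   0   1   3   7  34  39  37  54  69  72   5   1   1   2
271   2   0   2   1   0   4   3   1   2   5   1   1   1   3   1  -2  -0   1  11  68   4   3   1   3
274  -2   1   1   2   0   2   2   2   2   2   1  -1   2   3  -1   1   3   4   4   1   3   0   2  -1
277  -2   2   1   3   3   0  -1  -0   3  -0   1   1  -0   3   0   1   0   0   4   1  -3  -1  -1   2
[ 0.50516616 -0.00578752 -0.00061198]
```

View pics/crop1.png

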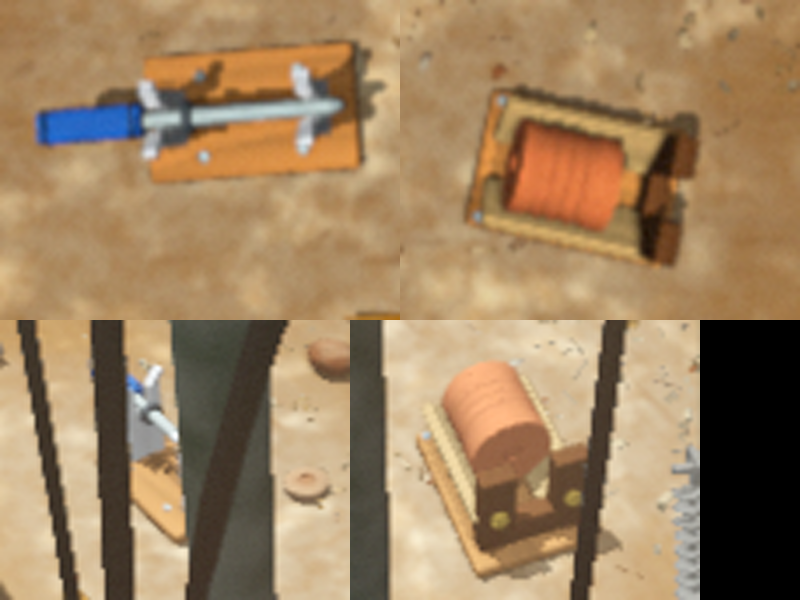

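The crops show the axle nearly level in the image, with its tip slightly up. The cradle is turned about 10° clockwise, with its open end on the left and the stop on the right. I'll measure both axes now.

```bash
cat >> h.py <<'E'
from scipy.optimize import least_squares
def hsv(c): return cv2.cvtColor(c['image'],cv2.COLOR_RGB2HSV)
def rays(c,uv,z):
    f=200/np.tan(np.radians(c['fovy'])/2); R=np.array(c['R']); o=-R.T@c['t']
    d=np.c_[(uv[:,0]-c['cx'])/f,(uv[:,1]-c['cy'])/f,np.ones(len(uv))]@R
    return o+d*((np.array(z)-o[2])/d[:,2])[:,None]
def pca(P):
    P=P[:,:2]; m=P.mean(0); u=np.linalg.svd(P-m,full_matrices=False)[2][0]; u=u*(-np.sign(u[1])); return m,u
def fitroller(W,m):
    P=W[m]; P=P[np.isfinite(P[:,0])&(P[:,2]>.048)]
    r=lambda q:np.hypot((P[:,0]-q[0])*np.cos(q[1])+(P[:,1]-P[:,1].mean())*np.sin(q[1]),P[:,2]-q[2])-.025
    s=least_squares(r,[P[:,0].mean(),.17,.045],loss='soft_l1',f_scale=.002); q=s.x
    u=np.array([np.sin(q[1]),-np.cos(q[1])]); p0=np.array([q[0],P[:,1].mean()]); t=(P[:,:2]-p0)@u
    return p0,u,q[2],np.percentile(t,[1,5,50,95,99]),np.std(r(q)),len(P)
E
python3 - <<'E'
from h import *
c=dict(np.load('top0.npz')); W=cloud(c); z=W[...,2]; H=hsv(c)
v,u=np.mgrid[0:400,0:640]
box=lambda r0,r1,c0,c1:(v>=r0)&(v<r1)&(u>=c0)&(u<c1)
m=box(225,246,195,240)&(H[...,0]>100)&(H[...,0]<125)&(H[...,1]>150)
uv=np.c_[u[m],v[m]].astype(float); B=rays(c,uv,.064); mb,ub=pca(B); t=(B[:,:2]-mb)@ub
print('handle top',mb,ub,np.degrees(np.arctan2(*ub[::-1])),t.min(),t.max(),len(B))
m=box(226,242,238,283)&(z>.05)&(z<.066)&(H[...,1]<90)
# rod: per column between forks
cols=[k for k in range(246,265)]
pts=[]
for k in cols:
    rr=[r for r in range(226,242) if .048<z[r,k]<.066]
    if rr: pts.append((k,np.mean(rr)))
R=rays(c,np.array(pts),.0575); mr,ur=pca(R); print('rod',mr,ur,np.degrees(np.arctan2(*ur[::-1])),len(pts))
d=mr-mb; print('line handle->rod',np.degrees(np.arctan2(d[1],d[0])))
tip=[(k,np.mean([r for r in range(224,242) if .05<z[r,k]<.066])) for k in range(277,287) if any(.05<z[r,k]<.066 for r in range(224,242))]
print('tip',tip[-1],rays(c,np.array(tip[-1:]),.055))
# rest board edges (z~.011)
m=box(213,252,228,292)&(z>.006)&(z<.016); cnt=np.c_[W[m][:,:2]].astype(np.float32)
print('board',cv2.minAreaRect(cnt))
m=box(215,252,228,292)&(z>.068); P=W[m]; print('forks hi', np.round(P[np.argsort(-P[:,1])],4).tolist())
m=box(230,266,395,436)&((H[...,0]<10)|(H[...,0]>170))&(H[...,1]>140)&(z>.048)
print('roller',fitroller(W,m))
m=box(235,275,430,455)&(z>.062); P=W[m]; print('stop',cv2.minAreaRect(P[:,:2].astype(np.float32)))
m=box(224,276,385,455)&(z>.006); P=W[m]; print('cradle all',cv2.minAreaRect(P[:,:2].astype(np.float32)))
m=box(224,276,385,455)&(z>.035)&(z<.043); P=W[m]; print('edges',cv2.minAreaRect(P[:,:2].astype(np.float32)))
s=state(); print(s['ee_pos'])
E
```

```text
handle top [0.51369101 0.22550594] [ 0.10110496 -0.99487576] -84.1971975330736 -0.025678865632656388 0.024933273960918573 181
rod [0.5203245  0.14894937] [ 0.08917163 -0.99601627] -84.88404644396552 19
line handle->rod -85.04778942654625
tip (280, np.float64(230.5)) [[0.52523355 0.09751033 0.055     ]]
board ((0.5199297070503235, 0.15503689646720886), (0.06996038556098938, 0.12173150479793549), 5.007796764373779)
forks hi [[0.5335, 0.1957, 0.0794], [0.5355, 0.1957, 0.0797], [0.5295, 0.1953, 0.0805], [0.5234, 0.1952, 0.0722], [0.5254, 0.1951, 0.0731], [0.5315, 0.1947, 0.0832], [0.5073, 0.194, 0.0754], [0.5275, 0.194, 0.0776], [0.5052, 0.1939, 0.0757], [0.5295, 0.1934, 0.0803], [0.5315, 0.1933, 0.0808], [0.5033, 0.1933, 0.078], [0.5355, 0.1931, 0.0818], [0.5092, 0.1931, 0.0713], [0.5254, 0.1929, 0.0735], [0.5234, 0.1929, 0.0734], [0.5335, 0.1926, 0.0837], [0.4974, 0.192, 0.0823], [0.4995, 0.192, 0.0828], [0.5275, 0.1919, 0.0778], [0.5295, 0.1915, 0.0796], [0.5015, 0.1915, 0.0849], [0.5073, 0.1914, 0.0779], [0.5053, 0.1913, 0.0781], [0.5234, 0.1912, 0.0719], [0.5315, 0.1912, 0.081], [0.
[... 2208 characters left out ...]
1, 0.1089, 0.0743], [0.5141, 0.1089, 0.075], [0.5121, 0.1088, 0.0752], [0.5081, 0.1086, 0.0766]]
roller (array([ 0.49159622, -0.18031325]), array([-0.20293675, -0.97919185]), np.float64(0.04478660607946373), array([-0.02335328, -0.02312047, -0.00091676,  0.02001712,  0.02051622]), np.float64(0.0039322999729395295), 30)
stop ((0.48206719756126404, -0.2235516607761383), (0.03641832619905472, 0.06540021300315857), 78.70452117919922)
cradle all ((0.4961640536785126, -0.18731406331062317), (0.1319599449634552, 0.10055144876241684), 81.02293395996094)
edges ((0.4887302815914154, -0.19408464431762695), (0.09195934981107712, 0.06987019628286362), 77.95327758789062)
[0.25631053 0.59676799 0.2045073 ]
```

```bash
cat >> h.py <<'E'
from scipy.spatial.transform import Rotation as Ro
def plan(p,axdeg,pitch=0):
    """tool frame shift to TCP p and turn so that tool y is perpendicular to axle heading axdeg, tool z down"""
    s=state(); R=Ro.from_quat(s['orientation']); d=R.inv().apply(np.array(p)-s['ee_pos'])
    best=None
    for sg in (1,-1):
        y=sg*np.array([np.cos(np.radians(axdeg+90)),np.sin(np.radians(axdeg+90)),0]); zz=np.array([0,0,-1.]); x=np.cross(y,zz)
        T=Ro.from_matrix(np.c_[x,y,zz]); rv=(R.inv()*T).as_rotvec(degrees=True); d2=T.inv().apply(np.array(p)-s['ee_pos'])
        print('turn',rv.round(2),'shift in target frame(mm)',(d2*1000).round(2))
    print('shift in cur frame(mm)',(d*1000).round(2),'ee',s['ee_pos'].round(4),'f',s['ft_force'].round(2),'gap',round(s['finger_gap'],3),'t',s['time_s'])
E
python3 - <<'E'
from h import *
c=dict(np.load('top0.npz')); W=cloud(c); z=W[...,2]; H=hsv(c)
v,u=np.mgrid[0:400,0:640]
m=(v>230)&(v<266)&(u>395)&(u<437)&((H[...,0]<12)|(H[...,0]>170))&(H[...,1]>130)&(z>.048)
P=W[m];k,n=pca(P);print(m.sum(),k,n); p0,uu,zz,t,sd,N=fitroller(W,m); print(p0,uu,np.degrees(np.arctan2(*uu[::-1])),zz,t,sd,N)
# side edges lines: two V edges z .035-.043
m=(v>224)&(v<276)&(u>396)&(u<440)&(z>.034)&(z<.0435)
P=W[m][:,:2]; q=P-p0; a=q@uu; b=q@np.array([-uu[1],uu[0]])
for s in (1,-1):
    k=(b*s>.015)&(a<.05); print('edge',s,np.polyfit(a[k],b[k],1),k.sum(),a[k].min(),a[k].max())
plan([.5137,.2255,.1],-85)
E
```

```text
575 [ 0.4911044 -0.1805817] [-0.21205181 -0.97725843]
[ 0.49181876 -0.1805817 ] [-0.20110689 -0.9795693 ] -101.60169423776155 0.04499044729987966 [-0.0234688  -0.02297207 -0.00013043  0.02347963  0.02551009] 0.0024075331225273193 575
edge 1 [0.00026419 0.02897261] 198 -0.03190702899739704 0.04948007321623657
edge -1 [-0.01828337 -0.02919513] 201 -0.029552237658230396 0.049606181999827546
turn [-9.000e-02  4.000e-02  6.175e+01] shift in target frame(mm) [-392.29  224.05  104.51]
turn [-4.0000e-02 -1.1000e-01 -1.1825e+02] shift in target frame(mm) [ 392.29 -224.05  104.51]
shift in cur frame(mm) [-383.07 -239.34  104.8 ] ee [0.2563 0.5968 0.2045] f [ 0.76 -0.02  1.2 ] gap 1.0 t 0.1
```

Request:
{"method": "move_arm", "body": {"targets": [{"rz":10.3,"gripper":0.6},{"rz":10.3},{"rz":10.3},{"rz":10.3},{"rz":10.3},{"rz":10.25},{},{}]}}

```text
invalid input
```

Request:
{"method": "move_arm", "body": {"targets": [{"x":-0.049,"y":0.028},{"x":-0.049,"y":0.028},{"x":-0.049,"y":0.028},{"x":-0.049,"y":0.028},{"x":-0.049,"y":0.028},{"x":-0.049,"y":0.028},{"x":-0.049,"y":0.028},{"x":-0.049,"y":0.028},{},{}]}}

```text
invalid input
```

```bash
python3 -c "
from h import *
plan([.5137,.2255,.1],-85)"
```

```text
turn [-9.000e-02  4.000e-02  6.175e+01] shift in target frame(mm) [-392.29  224.05  104.51]
turn [-4.0000e-02 -1.1000e-01 -1.1825e+02] shift in target frame(mm) [ 392.29 -224.05  104.51]
shift in cur frame(mm) [-383.07 -239.34  104.8 ] ee [0.2563 0.5968 0.2045] f [ 0.76 -0.02  1.2 ] gap 1.0 t 0.1
```

Request:
{"method": "move_arm", "body": {"targets": [{"x":0,"y":0,"z":0,"rx":0,"ry":0,"rz":10.3,"gripper":0.6},{"x":0,"y":0,"z":0,"rx":0,"ry":0,"rz":10.3,"gripper":0.6},{"x":0,"y":0,"z":0,"rx":0,"ry":0,"rz":10.3,"gripper":0.6},{"x":0,"y":0,"z":0,"rx":0,"ry":0,"rz":10.3,"gripper":0.6},{"x":0,"y":0,"z":0,"rx":0,"ry":0,"rz":10.3,"gripper":0.6},{"x":0,"y":0,"z":0,"rx":0,"ry":0,"rz":10.25,"gripper":0.6},{"x":0,"y":0,"z":0,"rx":0,"ry":0,"rz":0,"gripper":0.6}]}}

```text
time_s: 0.98
ee_pos: [0.2564, 0.597, 0.2049]
orientation: [0.675, 0.738, -0.001, 0.0]
ft_force: [-1.1, 1.0, 0.9]
finger_gap: 0.597
gripper_force: 0.0
```

Request:
{"method": "move_arm", "body": {"targets": [{"x":-0.049,"y":0.028,"z":0,"rx":0,"ry":0,"rz":0,"gripper":0.6},{"x":-0.049,"y":0.028,"z":0,"rx":0,"ry":0,"rz":0,"gripper":0.6},{"x":-0.049,"y":0.028,"z":0,"rx":0,"ry":0,"rz":0,"gripper":0.6},{"x":-0.049,"y":0.028,"z":0,"rx":0,"ry":0,"rz":0,"gripper":0.6},{"x":-0.049,"y":0.028,"z":0,"rx":0,"ry":0,"rz":0,"gripper":0.6},{"x":-0.049,"y":0.028,"z":0,"rx":0,"ry":0,"rz":0,"gripper":0.6},{"x":-0.049,"y":0.028,"z":0,"rx":0,"ry":0,"rz":0,"gripper":0.6},{"x":-0.049,"y":0.028,"z":0,"rx":0,"ry":0,"rz":0,"gripper":0.6},{"x":0,"y":0,"z":0,"rx":0,"ry":0,"rz":0,"gripper":0.6},{"x":0,"y":0,"z":0,"rx":0,"ry":0,"rz":0,"gripper":0.6}]}}

```text
time_s: 2.22
ee_pos: [0.5135, 0.2265, 0.2052]
orientation: [0.675, 0.738, -0.0, -0.0]
ft_force: [0.5, -0.6, 0.2]
finger_gap: 0.601
gripper_force: 0.0
```

```bash
python3 -c "
from h import *
plan([.5137,.2255,.036],-85)"
```

```text
turn [-0.05 -0.02  0.08] shift in target frame(mm) [-1.0200e+00  1.5000e-01  1.6916e+02]
turn [ 3.0000e-02 -7.0000e-02 -1.7992e+02] shift in target frame(mm) [ 1.0200e+00 -1.5000e-01  1.6916e+02]
shift in cur frame(mm) [ -1.07   0.28 169.16] ee [0.5135 0.2265 0.2052] f [ 0.51 -0.56  0.23] gap 0.601 t 2.225
```

Request:
{"method": "move_arm", "body": {"targets": [{"x":-0.001,"y":0,"z":0.035,"rx":0,"ry":0,"rz":0,"gripper":0.6},{"x":0,"y":0,"z":0.035,"rx":0,"ry":0,"rz":0,"gripper":0.6},{"x":0,"y":0,"z":0.035,"rx":0,"ry":0,"rz":0,"gripper":0.6},{"x":0,"y":0,"z":0.03,"rx":0,"ry":0,"rz":0,"gripper":0.6},{"x":0,"y":0,"z":0.02,"rx":0,"ry":0,"rz":0,"gripper":0.6},{"x":0,"y":0,"z":0.014,"rx":0,"ry":0,"rz":0,"gripper":0.6},{"x":0,"y":0,"z":0,"rx":0,"ry":0,"rz":0,"gripper":0.6},{"x":0,"y":0,"z":0,"rx":0,"ry":0,"rz":0,"gripper":0.35},{"x":0,"y":0,"z":0,"rx":0,"ry":0,"rz":0,"gripper":0.3},{"x":0,"y":0,"z":0,"rx":0,"ry":0,"rz":0,"gripper":0.25}]}}

```text
time_s: 3.48
ee_pos: [0.5145, 0.2253, 0.0371]
orientation: [0.676, 0.737, 0.001, 0.0]
ft_force: [-0.7, -0.8, -0.2]
finger_gap: 0.314
gripper_force: 0.0
```

Request:
{"method": "move_arm", "body": {"targets": [{"x":0,"y":0,"z":0,"rx":0,"ry":0,"rz":0,"gripper":0.2},{"x":0,"y":0,"z":0,"rx":0,"ry":0,"rz":0,"gripper":0.15},{"x":0,"y":0,"z":0,"rx":0,"ry":0,"rz":0,"gripper":0},{"x":0,"y":0,"z":0,"rx":0,"ry":0,"rz":0,"gripper":0},{"x":0,"y":0,"z":0,"rx":0,"ry":0,"rz":0,"gripper":0},{"x":0,"y":0,"z":0,"rx":0,"ry":0,"rz":0,"gripper":0}]}}

```text
time_s: 4.22
ee_pos: [0.5141, 0.2252, 0.0366]
orientation: [0.676, 0.737, 0.0, 0.0]
ft_force: [0.5, -0.1, 1.8]
finger_gap: 0.187
gripper_force: 30.0
```

```bash
python3 -c "
from h import *
plan([.5137,.2255,.036],-85);print(state()['gripper_force'],state()['torque'])"
```

```text
turn [ 0.01  0.   -0.  ] shift in target frame(mm) [ 0.29 -0.39  0.59]
turn [ 0.0e+00 -2.0e-02  1.8e+02] shift in target frame(mm) [-0.29  0.39  0.59]
shift in cur frame(mm) [ 0.29 -0.39  0.59] ee [0.5141 0.2252 0.0366] f [ 0.49 -0.06  1.77] gap 0.187 t 4.225
29.989148676395416 [-0.09851702  0.0185198  -0.00580124]
```

Request:
{"method": "move_arm", "body": {"targets": [{"x":0,"y":0,"z":-0.005,"rx":0,"ry":0,"rz":0,"gripper":0},{"x":0,"y":0,"z":-0.01,"rx":0,"ry":0,"rz":0,"gripper":0},{"x":0,"y":0,"z":-0.015,"rx":0,"ry":0,"rz":0,"gripper":0},{"x":0,"y":0,"z":-0.02,"rx":0,"ry":0,"rz":0,"gripper":0},{"x":0,"y":0,"z":-0.02,"rx":0,"ry":0,"rz":0,"gripper":0},{"x":0,"y":0,"z":-0.02,"rx":0,"ry":0,"rz":0,"gripper":0},{"x":0,"y":0,"z":-0.01,"rx":0,"ry":0,"rz":0,"gripper":0},{"x":0,"y":0,"z":0,"rx":0,"ry":0,"rz":0,"gripper":0},{"x":0,"y":0,"z":0,"rx":0,"ry":0,"rz":0,"gripper":0}]}}

```text
time_s: 5.35
ee_pos: [0.5134, 0.2251, 0.1358]
orientation: [0.676, 0.737, -0.001, -0.0]
ft_force: [-0.5, 0.0, -2.0]
finger_gap: 0.193
gripper_force: 30.0
```

```bash
cat >> h.py <<'E'
def axle():
    """fit rod line of the held axle ahead of the gripper in top depth; compare with tool"""
    c=read_camera('top'); W=cloud(c); s=state(); R=Ro.from_quat(s['orientation']).as_matrix()
    g=s['ee_pos']-.019*R[:,2]
    Q=(W-g)@np.c_[-R[:,0],R[:,1],-R[:,2]]   # along axle, across, up (tool)
    m=(Q[...,0]>.022)&(Q[...,0]<.15)&(abs(Q[...,1])<.02)&(abs(Q[...,2])<.025)
    P=Q[m]; return c,P,g,m
E
python3 - <<'E'
from h import *
c,P,g,m=axle(); print(len(P),P[:,0].min(),P[:,0].max()); save(c,'pics/top1.png')
k=(P[:,0]>.06)&(P[:,0]<.12)
print('across',np.polyfit(P[k,0],P[k,1],1)*[1,1e3],'up',np.polyfit(P[k,0],P[k,2],1)*[1,1e3],np.std(P[k,2]),k.sum())
for a in np.arange(.02,.14,.005):
    k=(P[:,0]>=a)&(P[:,0]<a+.005); 
    if k.any(): print(round(a,3),k.sum(),(np.median(P[k],0)*1000).round(1),np.ptp(P[k,1]).round(4))
plan([0,0,0],-85); print(state()['torque'],state()['gripper_force'])
E
```

```text
327 0.022014237239437934 0.12842100418720678
across [ 3.44320606e-04 -7.29663517e-01] up [3.46756691e-03 3.52209422e+00] 0.0016165695409386923 163
0.02 20 [23.  -1.7  8.9] 0.0164
0.025 27 [25.8 -1.1  4.2] 0.0148
0.03 14 [32.2 -1.4  4.1] 0.0074
0.035 11 [37.1 -0.1  3.7] 0.0075
0.04 14 [42.2 -0.5  2.9] 0.0076
0.045 23 [48.2 -0.9  7. ] 0.0166
0.05 22 [51.3 -1.2  3.6] 0.0146
0.055 13 [57.7 -0.   4.6] 0.0073
0.06 15 [62.7 -0.3  3.6] 0.0076
0.065 12 [68.1 -1.6  3.6] 0.0076
0.07 14 [72.4 -0.9  4.1] 0.0077
0.075 14 [77.8 -1.4  4.7] 0.0075
0.08 13 [82.9 -0.1  3.8] 0.0076
0.085 13 [86.7 -0.3  3.3] 0.0077
0.09 14 [92.2 -0.7  4.1] 0.0076
0.095 14 [97.7 -1.2  4.5] 0.0075
0.1 12 [102.9  -1.6   3.8] 0.0088
0.105 13 [ 1.071e+02 -1.000e-01  3.500e+00] 0.0074
0.11 14 [112.3  -0.5   4.3] 0.0075
0.115 15 [117.7  -1.    4.2] 0.0075
0.12 12 [123.   -1.3   3.3] 0.0074
0.125 8 [126.8  -0.7   2.3] 0.0054
turn [-0.1   0.01 -0.  ] shift in target frame(mm) [-179.48 -531.02  135.55]
turn [2.0e-02 1.5e-01 1.8e+02] shift in target frame(mm) [179.48 531.02 135.55]
shift in cur frame(mm) [-179.46 -530.79  136.49] ee [0.5134 0.2251 0.1356] f [ 0.07 -0.04 -0.38] gap 0.188 t 5.4
[-0.02806039  0.10472281 -0.01947762] 29.98835653066635
```

Request:
{"method": "move_arm", "body": {"targets": [{"x":0,"y":0,"z":0,"rx":0,"ry":0,"rz":5,"gripper":0},{"x":0,"y":0,"z":0,"rx":0,"ry":0,"rz":7,"gripper":0},{"x":0,"y":0,"z":0,"rx":0,"ry":0,"rz":5,"gripper":0},{"x":0,"y":0,"z":0,"rx":0,"ry":0,"rz":0,"gripper":0}]}}

```text
time_s: 5.9
ee_pos: [0.5135, 0.2251, 0.1356]
orientation: [0.777, 0.63, -0.001, -0.0]
ft_force: [-0.4, -0.4, -1.0]
finger_gap: 0.189
gripper_force: 30.0
```

```bash
python3 -c "
from h import *
plan([.5290,-.0089,.0765],-102)"
```

```text
turn [-0.08  0.04  0.06] shift in target frame(mm) [-225.68   63.84   59.09]
turn [-6.0000e-02 -1.3000e-01 -1.7994e+02] shift in target frame(mm) [225.68 -63.84  59.09]
shift in cur frame(mm) [-225.7    63.7    59.15] ee [0.5135 0.2251 0.1356] f [-0.41 -0.4  -0.96] gap 0.189 t 5.9
```

Request:
{"method": "move_arm", "body": {"targets": [{"x":-0.015,"y":0.004,"z":0,"rx":0,"ry":0,"rz":0,"gripper":0},{"x":-0.03,"y":0.009,"z":0,"rx":0,"ry":0,"rz":0,"gripper":0},{"x":-0.03,"y":0.009,"z":0,"rx":0,"ry":0,"rz":0,"gripper":0},{"x":-0.03,"y":0.009,"z":0,"rx":0,"ry":0,"rz":0,"gripper":0},{"x":-0.03,"y":0.009,"z":0,"rx":0,"ry":0,"rz":0,"gripper":0},{"x":-0.03,"y":0.009,"z":0,"rx":0,"ry":0,"rz":0,"gripper":0},{"x":-0.03,"y":0.008,"z":0,"rx":0,"ry":0,"rz":0,"gripper":0},{"x":-0.02,"y":0.004,"z":0,"rx":0,"ry":0,"rz":0,"gripper":0},{"x":-0.0107,"y":0.0028,"z":0,"rx":0,"ry":0,"rz":0,"gripper":0},{"x":0,"y":0,"z":0,"rx":0,"ry":0,"rz":0,"gripper":0}]}}

```text
time_s: 7.15
ee_pos: [0.5294, -0.0095, 0.1364]
orientation: [0.777, 0.629, -0.0, -0.0]
ft_force: [0.4, 0.9, -0.7]
finger_gap: 0.193
gripper_force: 30.0
```

Request:
{"method": "move_arm", "body": {"targets": [{"x":0,"y":0,"z":0.02,"rx":0,"ry":0,"rz":0,"gripper":0},{"x":0,"y":0,"z":0.02,"rx":0,"ry":0,"rz":0,"gripper":0},{"x":0,"y":0,"z":0.019,"rx":0,"ry":0,"rz":0,"gripper":0},{"x":0,"y":0,"z":0.02,"rx":0,"ry":0,"rz":0,"gripper":0},{"x":0,"y":0,"z":0.02,"rx":0,"ry":0,"rz":0,"gripper":0},{"x":0,"y":0,"z":0.01,"rx":0,"ry":0,"rz":0,"gripper":0},{"x":0,"y":0,"z":0,"rx":0,"ry":0,"rz":0,"gripper":0},{"x":0,"y":0,"z":0,"rx":0,"ry":0,"rz":0,"gripper":0}]}}

```text
time_s: 8.15
ee_pos: [0.5301, -0.0088, 0.0282]
orientation: [0.777, 0.629, 0.0, 0.001]
ft_force: [-0.2, 0.9, -1.5]
finger_gap: 0.194
gripper_force: 30.0
```

```bash
cat > chk.py <<'E'
from h import *
def roller_now(c):
    W=cloud(c); z=W[...,2]; H=hsv(c)
    v,u=np.mgrid[0:400,0:640]
    m=(v>230)&(v<266)&(u>395)&(u<440)&((H[...,0]<12)|(H[...,0]>170))&(H[...,1]>130)&(z>.048)
    return W,m,fitroller(W,m)
c,P,g,m=axle(); s=state(); R=Ro.from_quat(s['orientation']).as_matrix()
k=(P[:,0]>.06)&(P[:,0]<.125)
pa=np.polyfit(P[k,0],P[k,1],1);pu=np.polyfit(P[k,0],P[k,2],1)
print('axle across(slope,off mm)',pa*[1,1e3],'top',pu*[1,1e3],'tipx',P[:,0].max(),k.sum())
W,mr,(p0,u,zz,t,sd,N)=roller_now(c); print('roller',p0,np.degrees(np.arctan2(*u[::-1])),zz,t,sd,N)
for o in (-.025,.025):
    q=np.array([*(p0+u*o),zz])-g; L=np.array([q@-R[:,0],q@R[:,1],q@-R[:,2]])
    print('roller pt',o,'along,across,up mm',(L*1000).round(2),'axle across there',(np.polyval(pa,L[0])*1000).round(2))
plan([.5290,-.0089,.0265],-102)
save(c,'pics/top_last.png')
E
python3 chk.py
```

```text
axle across(slope,off mm) [ 0.0239003  -3.54027619] top [-0.01556313  4.95558203] tipx 0.14925048992016365 63
roller [ 0.49160451 -0.18080074] -101.60484193991452 0.044813876592855406 [-2.37028271e-02 -2.33260335e-02  2.73814729e-05  2.34657440e-02
  2.57180943e-02] 0.0025292452954327124 580
roller pt -0.025 along,across,up mm [151.17  -2.23  -2.54] axle across there 0.07
roller pt 0.025 along,across,up mm [201.17  -1.9   -2.55] axle across there 1.27
turn [0.1  0.   0.01] shift in target frame(mm) [-0.25 -1.23  1.85]
turn [-0.0000e+00  1.6000e-01 -1.7999e+02] shift in target frame(mm) [0.25 1.23 1.85]
shift in cur frame(mm) [-0.25 -1.23  1.85] ee [ 0.5303 -0.0089  0.0284] f [-0.65 -0.36 -0.08] gap 0.19 t 8.2
```

Request:
{"method": "move_arm", "body": {"targets": [{"x":0,"y":-0.0013,"z":0.0018,"rx":0,"ry":0,"rz":0,"gripper":0},{"x":0,"y":0,"z":0,"rx":0,"ry":0,"rz":0,"gripper":0},{"x":0,"y":0,"z":0,"rx":0,"ry":0,"rz":0,"gripper":0}]}}

```text
time_s: 8.57
ee_pos: [0.5282, -0.0086, 0.0258]
orientation: [0.777, 0.629, 0.0, 0.0]
ft_force: [0.2, -0.7, -1.0]
finger_gap: 0.188
gripper_force: 30.0
```

```bash
sed -i 's/(P\[:,0\]<.125)/(P[:,0]<.125)\&(abs(P[:,2]-.003)<.006)\&(abs(P[:,1])<.009)/' chk.py
cat >> chk.py <<'E'
for a in np.arange(.02,.16,.005):
    k=(P[:,0]>=a)&(P[:,0]<a+.005)&(abs(P[:,2]-.003)<.006)&(abs(P[:,1])<.009)
    if k.any(): print(round(a,3),k.sum(),(np.mean(P[k],0)*1000).round(1),np.ptp(P[k,1]).round(4))
i=cv2.resize(c['image'][200:285,290:460],None,fx=4,fy=4,interpolation=2); cv2.imwrite('pics/c2.png',i[:,:,::-1])
E
python3 chk.py
```

```text
axle across(slope,off mm) [ 0.00533497 -1.36851426] top [0.03079496 0.22898704] tipx 0.14995904226000212 63
roller [ 0.49181708 -0.18074582] -101.7239310071759 0.04496004162667319 [-0.02366179 -0.02319861 -0.00023984  0.02365633  0.02589577] 0.002489408552084629 581
roller pt -0.025 along,across,up mm [1.5101e+02 5.0000e-02 2.1000e-01] axle across there -0.56
roller pt 0.025 along,across,up mm [201.01   0.29   0.21] axle across there -0.3
turn [ 0.01 -0.   -0.  ] shift in target frame(mm) [-0.19  0.8  -0.75]
turn [-0.0e+00 -2.0e-02  1.8e+02] shift in target frame(mm) [ 0.19 -0.8  -0.75]
shift in cur frame(mm) [-0.19  0.8  -0.75] ee [ 0.5283 -0.0085  0.0257] f [-0.19  0.84 -2.07] gap 0.191 t 8.625
0.09 1 [94.8  0.9  5.8] 0.0
0.095 11 [97.7 -1.2  2.7] 0.0086
0.1 9 [102.4  -0.9   4.2] 0.007
0.105 12 [107.5  -0.3   3.1] 0.0085
0.11 10 [112.8  -0.8   3.6] 0.007
0.115 11 [117.5  -1.    3.8] 0.0086
0.12 9 [122.6  -0.7   4.3] 0.0065
0.125 4 [126.9  -1.    1.6] 0.0045
```

View pics/c2.png

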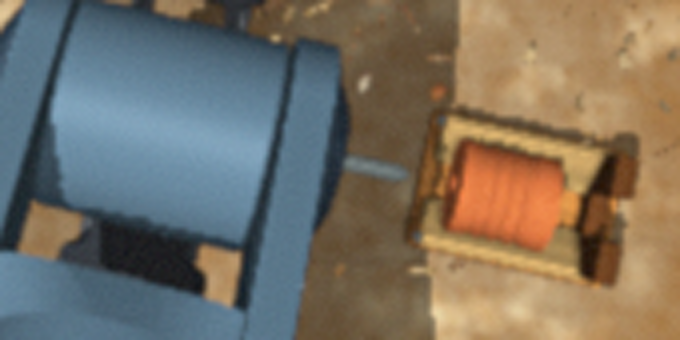

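The crop shows the grey rod tip at about (405,173), pointing at the roller mouth at about (450,190) and lined up with it. It needs a small correction of 0.8 mm up and 0.8 mm across, and then I can start inserting.

Request:
{"method": "move_arm", "body": {"targets": [{"x":0,"y":0.0008,"z":-0.0008,"rx":0,"ry":0,"rz":0,"gripper":0},{"x":0,"y":0,"z":0,"rx":0,"ry":0,"rz":0,"gripper":0},{"x":-0.004,"y":0,"z":0,"rx":0,"ry":0,"rz":0,"gripper":0},{"x":-0.004,"y":0,"z":0,"rx":0,"ry":0,"rz":0,"gripper":0},{"x":-0.004,"y":0,"z":0,"rx":0,"ry":0,"rz":0,"gripper":0},{"x":-0.004,"y":0,"z":0,"rx":0,"ry":0,"rz":0,"gripper":0},{"x":-0.002,"y":0,"z":0,"rx":0,"ry":0,"rz":0,"gripper":0},{"x":0,"y":0,"z":0,"rx":0,"ry":0,"rz":0,"gripper":0}]}}

```text
time_s: 9.62
ee_pos: [0.5252, -0.0265, 0.0265]
orientation: [0.777, 0.629, 0.0, -0.0]
ft_force: [1.2, -0.1, 0.2]
finger_gap: 0.189
gripper_force: 30.0
```

```bash
sed -i '$d' chk.py; python3 chk.py
```

```text
axle across(slope,off mm) [-0.03113473  2.69760401] top [-0.06785753 11.1591968 ] tipx 0.1499604136765865 43
roller [ 0.49155935 -0.18099131] -101.5938739109316 0.045036868503915216 [-0.02400914 -0.02338065 -0.00028654  0.02348208  0.02573527] 0.002490348721651467 585
roller pt -0.025 along,across,up mm [133.27  -0.94  -0.43] axle across there -1.45
roller pt 0.025 along,across,up mm [183.27  -0.58  -0.43] axle across there -3.01
turn [ 0.   -0.   -0.01] shift in target frame(mm) [17.85  0.06 -0.03]
turn [ -0.    -0.   179.99] shift in target frame(mm) [-17.85  -0.06  -0.03]
shift in cur frame(mm) [17.85  0.06 -0.03] ee [ 0.5252 -0.0263  0.0265] f [-0.3  -0.41 -0.93] gap 0.19 t 9.675
0.1 3 [104.3  -0.    4.4] 0.004
0.105 9 [107.3  -0.8   4.3] 0.0069
0.11 12 [112.3  -0.9   3.1] 0.0086
0.115 9 [117.5  -0.9   3.5] 0.007
0.12 10 [122.4  -1.1   2.6] 0.0085
0.125 6 [126.6  -0.4   1.7] 0.0061
0.13 7 [1.347e+02 1.000e-01 2.600e+00] 0.0171
0.135 1 [135.2  -1.8  -1.6] 0.0
```

Request:
{"method": "move_arm", "body": {"targets": [{"x":-0.002,"y":0,"z":-0.0003,"rx":0,"ry":0,"rz":0,"gripper":0},{"x":-0.002,"y":0,"z":0,"rx":0,"ry":0,"rz":0,"gripper":0},{"x":-0.002,"y":0,"z":0,"rx":0,"ry":0,"rz":0,"gripper":0},{"x":-0.002,"y":0,"z":0,"rx":0,"ry":0,"rz":0,"gripper":0},{"x":-0.002,"y":0,"z":0,"rx":0,"ry":0,"rz":0,"gripper":0},{"x":-0.002,"y":0,"z":0,"rx":0,"ry":0,"rz":0,"gripper":0},{"x":-0.002,"y":0,"z":0,"rx":0,"ry":0,"rz":0,"gripper":0}]}}

```text
time_s: 10.55
ee_pos: [0.5223, -0.0401, 0.0268]
orientation: [0.777, 0.629, -0.0, 0.0]
ft_force: [0.2, 0.4, -1.1]
finger_gap: 0.185
gripper_force: 30.0
```

Request:
{"method": "move_arm", "body": {"targets": [{"x":-0.002,"y":0,"z":0,"rx":0,"ry":0,"rz":0,"gripper":0},{"x":-0.002,"y":0,"z":0,"rx":0,"ry":0,"rz":0,"gripper":0},{"x":-0.002,"y":0,"z":0,"rx":0,"ry":0,"rz":0,"gripper":0},{"x":-0.002,"y":0,"z":0,"rx":0,"ry":0,"rz":0,"gripper":0}]}}

```text
time_s: 11.05
ee_pos: [0.5206, -0.0479, 0.0267]
orientation: [0.777, 0.629, -0.0, -0.0]
ft_force: [-0.6, -0.2, -0.5]
finger_gap: 0.19
gripper_force: 30.0
```

Request:
{"method": "move_arm", "body": {"targets": [{"x":-0.002,"y":0,"z":0,"rx":0,"ry":0,"rz":0,"gripper":0},{"x":-0.002,"y":0,"z":0,"rx":0,"ry":0,"rz":0,"gripper":0},{"x":-0.002,"y":0,"z":0,"rx":0,"ry":0,"rz":0,"gripper":0},{"x":-0.002,"y":0,"z":0,"rx":0,"ry":0,"rz":0,"gripper":0}]}}

```text
time_s: 11.55
ee_pos: [0.519, -0.0555, 0.0268]
orientation: [0.777, 0.629, 0.0, -0.0]
ft_force: [1.0, 1.5, -0.1]
finger_gap: 0.192
gripper_force: 30.0
```

```bash
python3 chk.py | head -4; python3 -c "
from h import *
s=state();print(s['ft_force'],s['torque'])"
```

```text
[-0.42304441  1.3865759  -0.12991113] [0.2550303  0.00452507 0.00366374]Traceback (most recent call last):
  File "chk.py", line 9, in <module>
    pa=np.polyfit(P[k,0],P[k,1],1);pu=np.polyfit(P[k,0],P[k,2],1)
    raise TypeError("expected non-empty vector for x")
TypeError: expected non-empty vector for x
```

```bash
cat > st.py <<'E'
from h import *
c=read_camera('top'); W=cloud(c); z=W[...,2]; H=hsv(c); v,u=np.mgrid[0:400,0:640]
m=(v>230)&(v<270)&(u>395)&(u<455)&((H[...,0]<12)|(H[...,0]>170))&(H[...,1]>130)&(z>.048)
m&=cv2.morphologyEx(m.astype(np.uint8),cv2.MORPH_OPEN,np.ones((4,4)))>0
p0,n,zz,t,sd,N=fitroller(W,m); s=state(); a=np.array([-.2079,-.9781,0])
ref=np.array([.4925,-.1806]); w=p0-ref+[.0007,0]
f=(t[1]+t[3])/2
print('roller along',((w@a[:2]+f)*1000).round(1),'across',((w@[.9781,-.2079])*1000).round(1),'head',np.degrees(np.arctan2(*n[::-1])).round(1),'z',zz.round(4),'t',t.round(4),N)
R=Ro.from_quat(s['orientation']).as_matrix(); g=s['ee_pos']-.0185*R[:,2]
print('grip along',((g[:2]-ref)@a[:2]*1000).round(1),'across',((g[:2]-ref)@[.9781,-.2079]*1000).round(1),'z',g[2].round(4),'collar',((g[:2]-ref)@a[:2]*1000+52.3).round(1))
print('Faxial',-(s['ft_force']@a).round(2),s['ft_force'].round(2),s['torque'].round(3),s['finger_gap'],s['time_s'])
E
python3 st.py
```

```text
roller along 9.0 across 0.0 head -102.0 z 0.0451 t [-0.0201 -0.0182  0.0007  0.0183  0.0197] 434
grip along -127.7 across -0.1 z 0.0453 collar -75.4
Faxial 1.0 [ 0.26  0.97 -0.62] [0.22  0.001 0.021] 0.18800579720849397 11.65
```

Request:
{"method": "move_arm", "body": {"targets": [{"x":-0.002,"y":0,"z":0,"rx":0,"ry":0,"rz":0,"gripper":0},{"x":-0.002,"y":0,"z":0,"rx":0,"ry":0,"rz":0,"gripper":0},{"x":-0.002,"y":0,"z":0,"rx":0,"ry":0,"rz":0,"gripper":0},{"x":-0.002,"y":0,"z":0,"rx":0,"ry":0,"rz":0,"gripper":0}]}}

```text
time_s: 12.15
ee_pos: [0.5173, -0.0636, 0.0267]
orientation: [0.777, 0.629, -0.0, -0.0]
ft_force: [0.4, 1.9, -0.3]
finger_gap: 0.191
gripper_force: 30.0
```

Request:
{"method": "move_arm", "body": {"targets": [{"x":-0.002,"y":0,"z":0,"rx":0,"ry":0,"rz":0,"gripper":0},{"x":-0.002,"y":0,"z":0,"rx":0,"ry":0,"rz":0,"gripper":0},{"x":-0.002,"y":0,"z":0,"rx":0,"ry":0,"rz":0,"gripper":0},{"x":-0.002,"y":0,"z":0,"rx":0,"ry":0,"rz":0,"gripper":0}]}}

```text
time_s: 12.65
ee_pos: [0.5156, -0.0714, 0.0267]
orientation: [0.777, 0.629, 0.0, -0.0]
ft_force: [0.2, 2.1, -0.5]
finger_gap: 0.184
gripper_force: 30.0
```

```bash
python3 st.py
```

```text
roller along 29.3 across -0.1 head -102.5 z 0.045 t [-0.0176 -0.0155  0.0007  0.0156  0.0213] 373
grip along -111.4 across -0.1 z 0.0453 collar -59.1
Faxial 1.61 [ 0.71  1.5  -0.7 ] [ 0.176  0.013 -0.01 ] 0.19032119540295067 12.7
```

Request:
{"method": "move_arm", "body": {"targets": [{"x":-0.002,"y":0,"z":0,"rx":0,"ry":0,"rz":0,"gripper":0},{"x":-0.002,"y":0,"z":0,"rx":0,"ry":0,"rz":0,"gripper":0},{"x":-0.002,"y":0,"z":0,"rx":0,"ry":0,"rz":0,"gripper":0},{"x":-0.002,"y":0,"z":0,"rx":0,"ry":0,"rz":0,"gripper":0}]}}

```text
time_s: 13.2
ee_pos: [0.5139, -0.0786, 0.0266]
orientation: [0.777, 0.629, 0.0, -0.0]
ft_force: [0.7, 4.5, -1.4]
finger_gap: 0.187
gripper_force: 30.0
```

Request:
{"method": "move_arm", "body": {"targets": [{"x":-0.002,"y":0,"z":0,"rx":0,"ry":0,"rz":0,"gripper":0},{"x":-0.002,"y":0,"z":0,"rx":0,"ry":0,"rz":0,"gripper":0},{"x":-0.002,"y":0,"z":0,"rx":0,"ry":0,"rz":0,"gripper":0},{"x":-0.002,"y":0,"z":0,"rx":0,"ry":0,"rz":0,"gripper":0}]}}

```text
time_s: 13.7
ee_pos: [0.5121, -0.0869, 0.0266]
orientation: [0.777, 0.629, -0.0, -0.0]
ft_force: [0.8, 5.1, -2.1]
finger_gap: 0.188
gripper_force: 30.0
```

```bash
cat >> st.py <<'E'
print('far face shift',((w@a[:2]+t[3])*1000-23.5).round(1))
save(c,'pics/last.png')
E
python3 st.py
```

```text
roller along 42.5 across -0.3 head -100.7 z 0.0453 t [-0.0089 -0.0075  0.0003  0.0078  0.0086] 193
grip along -95.4 across -0.2 z 0.0451 collar -43.1
Faxial 3.07 [ 0.57  3.02 -3.25] [ 0.877 -0.096  0.022] 0.18357318861396496 13.75
far face shift 26.7
```

Request:
{"method": "move_arm", "body": {"targets": [{"x":-0.002,"y":0,"z":0,"rx":0,"ry":0,"rz":0,"gripper":0},{"x":-0.002,"y":0,"z":0,"rx":0,"ry":0,"rz":0,"gripper":0},{"x":-0.002,"y":0,"z":0,"rx":0,"ry":0,"rz":0,"gripper":0},{"x":-0.002,"y":0,"z":0,"rx":0,"ry":0,"rz":0,"gripper":0}]}}

```text
time_s: 14.25
ee_pos: [0.5106, -0.0948, 0.0268]
orientation: [0.777, 0.629, 0.0, -0.0]
ft_force: [0.9, 5.1, -1.3]
finger_gap: 0.193
gripper_force: 30.0
```

```bash
python3 st.py; python3 -c "
import cv2
i=cv2.imread('pics/last.png')[205:285,360:470]; cv2.imwrite('pics/c3.png',cv2.resize(i,None,fx=5,fy=5,interpolation=2))"
```

```text
roller along 48.0 across -0.4 head -105.4 z 0.0458 t [-0.0033 -0.0027  0.001   0.0042  0.0045] 64
grip along -87.5 across -0.0 z 0.0453 collar -35.2
Faxial 3.52 [ 1.33  3.31 -1.98] [ 0.842 -0.094 -0.054] 0.18577191792849748 14.3
far face shift 27.9
```

View pics/c3.png

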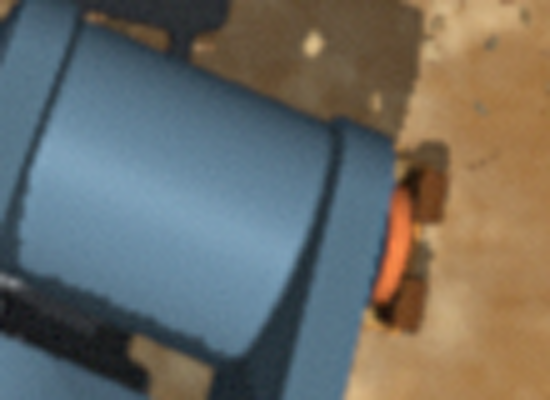

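The roller, an orange sliver at about (400,245), now sits against the stop. The collar still has roughly 35 mm to go.

Request:
{"method": "move_arm", "body": {"targets": [{"x":-0.002,"y":0,"z":0,"rx":0,"ry":0,"rz":0,"gripper":0},{"x":-0.002,"y":0,"z":0,"rx":0,"ry":0,"rz":0,"gripper":0},{"x":-0.002,"y":0,"z":0,"rx":0,"ry":0,"rz":0,"gripper":0},{"x":-0.002,"y":0,"z":0,"rx":0,"ry":0,"rz":0,"gripper":0},{"x":-0.002,"y":0,"z":0,"rx":0,"ry":0,"rz":0,"gripper":0}]}}

```text
time_s: 14.92
ee_pos: [0.5086, -0.1045, 0.0269]
orientation: [0.777, 0.629, 0.0, -0.0]
ft_force: [1.0, 5.7, -2.3]
finger_gap: 0.189
gripper_force: 30.0
```

Request:
{"method": "move_arm", "body": {"targets": [{"x":-0.002,"y":0,"z":0,"rx":0,"ry":0,"rz":0,"gripper":0},{"x":-0.002,"y":0,"z":0,"rx":0,"ry":0,"rz":0,"gripper":0},{"x":-0.002,"y":0,"z":0,"rx":0,"ry":0,"rz":0,"gripper":0},{"x":-0.002,"y":0,"z":0,"rx":0,"ry":0,"rz":0,"gripper":0}]}}

```text
time_s: 15.42
ee_pos: [0.5069, -0.1124, 0.0269]
orientation: [0.777, 0.629, 0.0, -0.0]
ft_force: [1.1, 5.1, -1.1]
finger_gap: 0.188
gripper_force: 30.0
```

```bash
python3 st.py|tail -3
python3 - <<'E'
from h import *
c=dict(np.load('top0.npz')); W=cloud(c); a=np.array([-.2079,-.9781]); n=np.array([.9781,-.2079])
Q=W[...,:2]-[.4918,-.1806]; A=Q@a;B=Q@n; m=(W[...,2]>.064)&(A>.03)&(A<.08)&(abs(B)<.04)&(abs(B)>.012)
print(len(A[m]),np.percentile(A[m],[1,5,10,50,90,95,99]))
E
```

```text
138 [0.04975009 0.05037232 0.05060042 0.05533385 0.06063041 0.06122635
 0.06185246]h.py:21: RuntimeWarning: Mean of empty slice.
  s=least_squares(r,[P[:,0].mean(),.17,.045],loss='soft_l1',f_scale=.002); q=s.x
  ret = ret.dtype.type(ret / rcount)
Traceback (most recent call last):
  File "st.py", line 5, in <module>
    p0,n,zz,t,sd,N=fitroller(W,m); s=state(); a=np.array([-.2079,-.9781,0])
                   ~~~~~~~~~^^^^^
  File "h.py", line 21, in fitroller
    s=least_squares(r,[P[:,0].mean(),.17,.045],loss='soft_l1',f_scale=.002); q=s.x
ValueError: Initial guess is outside of provided bounds
```

Request:
{"method": "move_arm", "body": {"targets": [{"x":-0.002,"y":0,"z":0,"rx":0,"ry":0,"rz":0,"gripper":0},{"x":-0.002,"y":0,"z":0,"rx":0,"ry":0,"rz":0,"gripper":0},{"x":-0.002,"y":0,"z":0,"rx":0,"ry":0,"rz":0,"gripper":0},{"x":-0.002,"y":0,"z":0,"rx":0,"ry":0,"rz":0,"gripper":0},{"x":-0.002,"y":0,"z":0,"rx":0,"ry":0,"rz":0,"gripper":0}]}}

```text
time_s: 16.1
ee_pos: [0.5048, -0.1221, 0.0268]
orientation: [0.777, 0.629, 0.0, -0.0]
ft_force: [2.1, 6.0, -1.4]
finger_gap: 0.185
gripper_force: 30.0
```

Request:
{"method": "move_arm", "body": {"targets": [{"x":-0.001,"y":0,"z":0,"rx":0,"ry":0,"rz":0,"gripper":0},{"x":-0.001,"y":0,"z":0,"rx":0,"ry":0,"rz":0,"gripper":0},{"x":-0.001,"y":0,"z":0,"rx":0,"ry":0,"rz":0,"gripper":0}]}}

```text
time_s: 16.48
ee_pos: [0.5042, -0.125, 0.0268]
orientation: [0.777, 0.629, 0.0, -0.0]
ft_force: [1.1, 6.1, -1.6]
finger_gap: 0.194
gripper_force: 30.0
```

Request:
{"method": "move_arm", "body": {"targets": [{"x":-0.0005,"y":0,"z":0,"rx":0,"ry":0,"rz":0,"gripper":0},{"x":-0.0005,"y":0,"z":0,"rx":0,"ry":0,"rz":0,"gripper":0}]}}

```text
time_s: 16.73
ee_pos: [0.504, -0.126, 0.0269]
orientation: [0.777, 0.629, 0.0, -0.0]
ft_force: [1.0, 5.3, -1.0]
finger_gap: 0.19
gripper_force: 30.0
```

Request:
{"method": "move_arm", "body": {"targets": [{"x":-0.0005,"y":0,"z":0,"rx":0,"ry":0,"rz":0,"gripper":0},{"x":-0.0005,"y":0,"z":0,"rx":0,"ry":0,"rz":0,"gripper":0}]}}

```text
time_s: 16.98
ee_pos: [0.5038, -0.127, 0.0268]
orientation: [0.777, 0.629, 0.0, -0.0]
ft_force: [0.3, 6.9, -1.5]
finger_gap: 0.188
gripper_force: 30.0
```

Request:
{"method": "move_arm", "body": {"targets": [{"x":-0.0005,"y":0,"z":0,"rx":0,"ry":0,"rz":0,"gripper":0}]}}

```text
time_s: 17.1
ee_pos: [0.5037, -0.1275, 0.0268]
orientation: [0.777, 0.629, 0.0, -0.0]
ft_force: [1.1, 4.9, -1.2]
finger_gap: 0.192
gripper_force: 30.0
```

Request:
{"method": "move_arm", "body": {"targets": [{"x":-0.0005,"y":0,"z":0,"rx":0,"ry":0,"rz":0,"gripper":0}]}}

```text
time_s: 17.23
ee_pos: [0.5036, -0.128, 0.0269]
orientation: [0.777, 0.629, 0.0, -0.0]
ft_force: [2.1, 5.3, -1.6]
finger_gap: 0.191
gripper_force: 30.0
```

Request:
{"method": "move_arm", "body": {"targets": [{"x":-0.0004,"y":0,"z":0,"rx":0,"ry":0,"rz":0,"gripper":0}]}}

```text
time_s: 17.35
ee_pos: [0.5035, -0.1283, 0.0269]
orientation: [0.777, 0.629, 0.0, -0.0]
ft_force: [0.7, 5.3, -1.8]
finger_gap: 0.191
gripper_force: 30.0
```

Request:
{"method": "move_arm", "body": {"targets": [{"x":-0.0004,"y":0,"z":0,"rx":0,"ry":0,"rz":0,"gripper":0}]}}

```text
time_s: 17.48
ee_pos: [0.5035, -0.1287, 0.0269]
orientation: [0.777, 0.629, 0.0, -0.0]
ft_force: [1.6, 4.7, -1.8]
finger_gap: 0.187
gripper_force: 30.0
```

Request:
{"method": "move_arm", "body": {"targets": [{"x":-0.0004,"y":0,"z":0,"rx":0,"ry":0,"rz":0,"gripper":0}]}}

```text
time_s: 17.6
ee_pos: [0.5034, -0.1291, 0.0269]
orientation: [0.777, 0.629, 0.0, -0.0]
ft_force: [1.3, 4.8, -1.4]
finger_gap: 0.188
gripper_force: 30.0
```

Request:
{"method": "move_arm", "body": {"targets": [{"x":-0.0004,"y":0,"z":0,"rx":0,"ry":0,"rz":0,"gripper":0}]}}

```text
time_s: 17.73
ee_pos: [0.5033, -0.1295, 0.0269]
orientation: [0.777, 0.629, 0.0, -0.0]
ft_force: [1.3, 6.4, -1.2]
finger_gap: 0.187
gripper_force: 30.0
```

Request:
{"method": "move_arm", "body": {"targets": [{"x":-0.0004,"y":0,"z":0,"rx":0,"ry":0,"rz":0,"gripper":0}]}}

```text
time_s: 17.85
ee_pos: [0.5032, -0.1299, 0.0268]
orientation: [0.777, 0.629, 0.0, -0.0]
ft_force: [2.1, 5.8, -1.5]
finger_gap: 0.191
gripper_force: 30.0
```

Request:
{"method": "move_arm", "body": {"targets": [{"x":-0.0004,"y":0,"z":0,"rx":0,"ry":0,"rz":0,"gripper":0}]}}

```text
time_s: 17.98
ee_pos: [0.5031, -0.1303, 0.0269]
orientation: [0.777, 0.629, 0.0, -0.0]
ft_force: [0.9, 6.3, -1.1]
finger_gap: 0.186
gripper_force: 30.0
```

Request:
{"method": "move_arm", "body": {"targets": [{"x":-0.0004,"y":0,"z":0,"rx":0,"ry":0,"rz":0,"gripper":0}]}}

```text
time_s: 18.1
ee_pos: [0.503, -0.1307, 0.0269]
orientation: [0.777, 0.629, 0.0, -0.0]
ft_force: [2.1, 5.0, -0.5]
finger_gap: 0.192
gripper_force: 30.0
```

Request:
{"method": "move_arm", "body": {"targets": [{"x":-0.0004,"y":0,"z":0,"rx":0,"ry":0,"rz":0,"gripper":0}]}}

```text
time_s: 18.23
ee_pos: [0.503, -0.1311, 0.0268]
orientation: [0.777, 0.629, 0.0, -0.0]
ft_force: [0.7, 5.7, -2.1]
finger_gap: 0.188
gripper_force: 30.0
```

Request:
{"method": "move_arm", "body": {"targets": [{"x":-0.0004,"y":0,"z":0,"rx":0,"ry":0,"rz":0,"gripper":0}]}}

```text
time_s: 18.35
ee_pos: [0.5029, -0.1312, 0.0268]
orientation: [0.777, 0.629, 0.0, -0.0]
ft_force: [1.9, 7.0, -1.2]
finger_gap: 0.189
gripper_force: 30.0
```

Request:
{"method": "move_arm", "body": {"targets": [{"x":-0.0004,"y":0,"z":0,"rx":0,"ry":0,"rz":0,"gripper":0}]}}

```text
time_s: 18.48
ee_pos: [0.5029, -0.1313, 0.0269]
orientation: [0.777, 0.629, 0.001, -0.0]
ft_force: [2.7, 8.3, -1.1]
finger_gap: 0.188
gripper_force: 30.0
```

Request:
{"method": "move_arm", "body": {"targets": [{"x":-0.0004,"y":0,"z":0,"rx":0,"ry":0,"rz":0,"gripper":0}]}}

```text
time_s: 18.6
ee_pos: [0.5029, -0.1313, 0.0269]
orientation: [0.777, 0.629, 0.001, -0.001]
ft_force: [3.4, 10.1, -1.1]
finger_gap: 0.187
gripper_force: 30.0
```

Request:
{"method": "move_arm", "body": {"targets": [{"x":-0.0004,"y":0,"z":0,"rx":0,"ry":0,"rz":0,"gripper":0}]}}

```text
time_s: 18.73
ee_pos: [0.5029, -0.1313, 0.0268]
orientation: [0.777, 0.629, 0.001, -0.001]
ft_force: [3.4, 11.9, -0.8]
finger_gap: 0.186
gripper_force: 30.0
```

Request:
{"method": "move_arm", "body": {"targets": [{"x":0,"y":0,"z":0,"rx":0,"ry":0,"rz":0,"gripper":0}]}}

```text
time_s: 18.85
ee_pos: [0.5029, -0.1313, 0.0269]
orientation: [0.777, 0.629, 0.001, -0.001]
ft_force: [3.2, 10.3, -1.2]
finger_gap: 0.191
gripper_force: 30.0
```

Request:
{"method": "move_arm", "body": {"targets": [{"x":-0.0003,"y":0,"z":0,"rx":0,"ry":0,"rz":0,"gripper":0},{"x":0,"y":0,"z":0,"rx":0,"ry":0,"rz":0,"gripper":0}]}}

```text
time_s: 19.1
ee_pos: [0.5029, -0.1313, 0.0269]
orientation: [0.777, 0.629, 0.001, -0.001]
ft_force: [2.4, 12.1, 0.1]
finger_gap: 0.187
gripper_force: 30.0
```

Request:
{"method": "move_arm", "body": {"targets": [{"x":0,"y":0,"z":0,"rx":0,"ry":0,"rz":0,"gripper":0},{"x":0,"y":0,"z":0,"rx":0,"ry":0,"rz":0,"gripper":0}]}}

```text
time_s: 19.35
ee_pos: [0.5029, -0.1313, 0.0269]
orientation: [0.777, 0.629, 0.001, -0.001]
ft_force: [3.7, 12.1, 0.3]
finger_gap: 0.191
gripper_force: 30.0
```

Request:
{"method": "move_arm", "body": {"targets": [{"x":0,"y":0,"z":0,"rx":0,"ry":0,"rz":0,"gripper":0}]}}

```text
time_s: 19.48
ee_pos: [0.5029, -0.1313, 0.0269]
orientation: [0.777, 0.629, 0.001, -0.001]
ft_force: [3.9, 11.9, 0.1]
finger_gap: 0.188
gripper_force: 30.0
```

Request:
{"method": "move_arm", "body": {"targets": [{"x":0.0006,"y":0,"z":0,"rx":0,"ry":0,"rz":0,"gripper":0},{"x":0.0006,"y":0,"z":0,"rx":0,"ry":0,"rz":0,"gripper":0},{"x":0.0005,"y":0,"z":0,"rx":0,"ry":0,"rz":0,"gripper":0},{"x":0,"y":0,"z":0,"rx":0,"ry":0,"rz":0,"gripper":0}]}}

```text
time_s: 19.98
ee_pos: [0.5029, -0.1312, 0.0268]
orientation: [0.777, 0.629, 0.0, -0.0]
ft_force: [0.5, 4.8, -1.2]
finger_gap: 0.188
gripper_force: 30.0
```

Request:
{"method": "move_arm", "body": {"targets": [{"x":0,"y":0,"z":-0.001,"rx":0,"ry":0,"rz":0,"gripper":0},{"x":0,"y":0,"z":-0.001,"rx":0,"ry":0,"rz":0,"gripper":0},{"x":0,"y":0,"z":-0.001,"rx":0,"ry":0,"rz":0,"gripper":0},{"x":0,"y":0,"z":-0.001,"rx":0,"ry":0,"rz":0,"gripper":0},{"x":0,"y":0,"z":0,"rx":0,"ry":0,"rz":0,"gripper":0}]}}

```text
time_s: 20.6
ee_pos: [0.5027, -0.131, 0.0303]
orientation: [0.777, 0.629, 0.0, -0.0]
ft_force: [2.0, 3.7, -4.2]
finger_gap: 0.188
gripper_force: 30.0
```

```bash
python3 -c "
from h import *
s=state();print(s['ft_force'],s['torque'],s['ee_pos'])
c=read_camera('scene');save(c,'pics/s2.png');i=c['image'][210:330,260:400];cv2.imwrite('pics/s2c.png',cv2.resize(i,None,fx=4,fy=4,interpolation=2)[:,:,::-1])"
```

```text
[ 2.00284214  3.66893775 -4.15321209] [ 1.13541963 -0.35456437  0.10232317] [ 0.50268604 -0.13103505  0.03034812]
```

View pics/s2c.png

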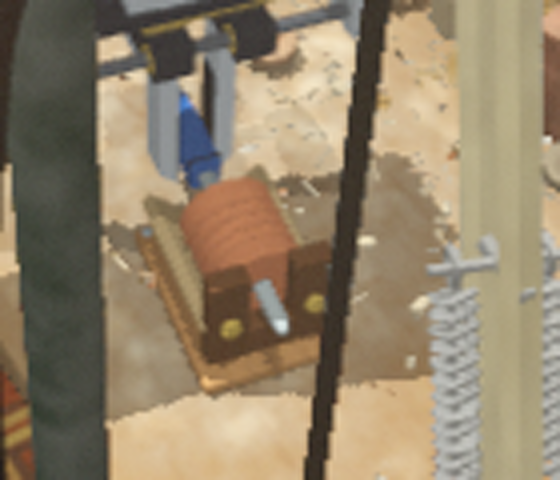

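The rod now comes through the stop's slot, with its tip at about (280,325), and the roller is in contact with the collar. I'll ease off the remaining push and lift.

Request:
{"method": "move_arm", "body": {"targets": [{"x":0.0005,"y":0,"z":0,"rx":0,"ry":0,"rz":0,"gripper":0},{"x":0.0005,"y":0,"z":0,"rx":0,"ry":0,"rz":0,"gripper":0},{"x":0.0005,"y":0,"z":-0.001,"rx":0,"ry":0,"rz":0,"gripper":0},{"x":0,"y":0,"z":-0.002,"rx":0,"ry":0,"rz":0,"gripper":0},{"x":0,"y":0,"z":-0.002,"rx":0,"ry":0,"rz":0,"gripper":0},{"x":0,"y":0,"z":-0.002,"rx":0,"ry":0,"rz":0,"gripper":0},{"x":0,"y":0,"z":0,"rx":0,"ry":0,"rz":0,"gripper":0}]}}

```text
time_s: 21.52
ee_pos: [0.5034, -0.13, 0.038]
orientation: [0.777, 0.629, 0.0, 0.0]
ft_force: [0.4, -0.4, -2.1]
finger_gap: 0.187
gripper_force: 30.0
```

```bash
python3 -c "
from h import *
s=state();print(s['ft_force'],s['torque'],s['ee_pos'])
c=read_camera('scene');W=cloud(c);H=hsv(c);m=(W[...,2]>.03)&((H[...,0]<12)|(H[...,0]>170))&(H[...,1]>110);m[:240]=0;m[320:]=0;m[:,:300]=0;m[:,350:]=0
P=W[m];print(m.sum(),P.min(0),P.max(0),P.mean(0))"
```

```text
[ 0.37327631 -0.35562404 -2.14867542] [ 0.09886481  0.08322536 -0.02712147] [ 0.50338837 -0.13003029  0.03803745]
511 [ 0.44855432 -0.23966911  0.03177175] [ 0.50858958 -0.17664678  0.08049276] [ 0.48206846 -0.21025887  0.07007629]
```

Request:
{"method": "move_arm", "body": {"targets": [{"x":0,"y":0,"z":-0.004,"rx":0,"ry":0,"rz":0,"gripper":0},{"x":0,"y":0,"z":-0.008,"rx":0,"ry":0,"rz":0,"gripper":0},{"x":0,"y":0,"z":-0.012,"rx":0,"ry":0,"rz":0,"gripper":0},{"x":0,"y":0,"z":-0.015,"rx":0,"ry":0,"rz":0,"gripper":0},{"x":0,"y":0,"z":-0.015,"rx":0,"ry":0,"rz":0,"gripper":0},{"x":0,"y":0,"z":-0.015,"rx":0,"ry":0,"rz":0,"gripper":0},{"x":0,"y":0,"z":-0.013,"rx":0,"ry":0,"rz":0,"gripper":0},{"x":0,"y":0,"z":-0.009,"rx":0,"ry":0,"rz":0,"gripper":0},{"x":0,"y":0,"z":-0.006,"rx":0,"ry":0,"rz":0,"gripper":0},{"x":0,"y":0,"z":0,"rx":0,"ry":0,"rz":0,"gripper":0}]}}

```text
time_s: 22.82
ee_pos: [0.5034, -0.13, 0.1351]
orientation: [0.777, 0.629, 0.0, 0.0]
ft_force: [-0.2, -0.1, -2.3]
finger_gap: 0.191
gripper_force: 30.0
```

Request:
{"method": "move_arm", "body": {"targets": [{"x":0,"y":0,"z":0,"rx":0,"ry":0,"rz":-3,"gripper":0},{"x":0,"y":0,"z":0,"rx":0,"ry":0,"rz":-4,"gripper":0},{"x":0,"y":0,"z":0,"rx":0,"ry":0,"rz":-4,"gripper":0},{"x":0,"y":0,"z":0,"rx":0,"ry":0,"rz":-4,"gripper":0},{"x":0,"y":0,"z":0,"rx":0,"ry":0,"rz":-2,"gripper":0},{"x":0,"y":0,"z":0,"rx":0,"ry":0,"rz":0,"gripper":0}]}}

```text
time_s: 23.58
ee_pos: [0.503, -0.1298, 0.1344]
orientation: [0.676, 0.737, -0.0, -0.0]
ft_force: [0.1, -0.0, -2.4]
finger_gap: 0.189
gripper_force: 30.0
```

```bash
python3 -c "
from h import *
plan([.5141,.2252,.136],-85)
s=state();print(s['torque'],s['gripper_force'])
c=read_camera('scene');save(c,'pics/s3.png');i=c['image'][180:330,240:400];cv2.imwrite('pics/s3c.png',cv2.resize(i,None,fx=3.5,fy=3.5,interpolation=2)[:,:,::-1])"
```

```text
turn [-0.04 -0.02 -0.03] shift in target frame(mm) [352.65  42.03  -1.62]
turn [-4.0000e-02  6.0000e-02  1.7997e+02] shift in target frame(mm) [-352.65  -42.03   -1.62]
shift in cur frame(mm) [352.68  41.84  -1.51] ee [ 0.503  -0.1298  0.1344] f [ 0.08 -0.02 -2.4 ] gap 0.189 t 23.575
[0.11121613 0.03475691 0.02744835] 29.99608665704727
```

View pics/s3c.png

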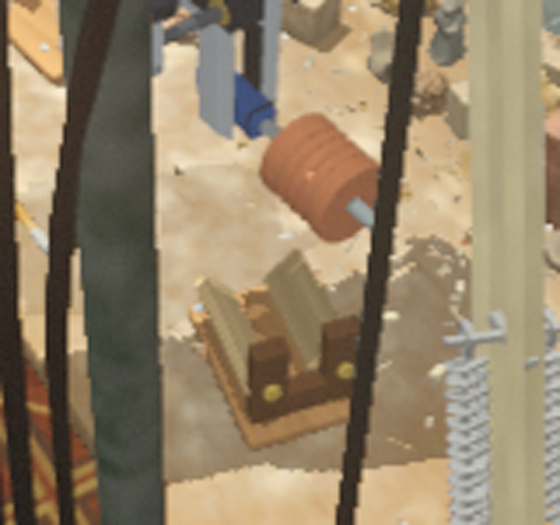

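The roller is hanging clear of the cradle on the level axle, with the rod tip at about (362,212). I'll carry it to the rest now.

Request:
{"method": "move_arm", "body": {"targets": [{"x":0.015,"y":0.0016,"z":0,"rx":0,"ry":0,"rz":0,"gripper":0},{"x":0.03,"y":0.0034,"z":0,"rx":0,"ry":0,"rz":0,"gripper":0},{"x":0.045,"y":0.0055,"z":0,"rx":0,"ry":0,"rz":0,"gripper":0},{"x":0.05,"y":0.006,"z":0,"rx":0,"ry":0,"rz":0,"gripper":0},{"x":0.05,"y":0.006,"z":0,"rx":0,"ry":0,"rz":0,"gripper":0},{"x":0.05,"y":0.006,"z":0,"rx":0,"ry":0,"rz":0,"gripper":0},{"x":0.045,"y":0.0055,"z":0,"rx":0,"ry":0,"rz":0,"gripper":0},{"x":0.035,"y":0.004,"z":0,"rx":0,"ry":0,"rz":0,"gripper":0},{"x":0.022,"y":0.0026,"z":0,"rx":0,"ry":0,"rz":0,"gripper":0},{"x":0.0107,"y":0.0014,"z":0,"rx":0,"ry":0,"rz":0,"gripper":0}]}}

```text
time_s: 24.88
ee_pos: [0.5137, 0.2269, 0.1347]
orientation: [0.675, 0.738, 0.0, -0.0]
ft_force: [-0.4, 0.1, -1.7]
finger_gap: 0.185
gripper_force: 30.0
```

Request:
{"method": "move_arm", "body": {"targets": [{"x":0,"y":0,"z":0,"rx":0,"ry":0,"rz":0,"gripper":0},{"x":0,"y":0,"z":0,"rx":0,"ry":0,"rz":0,"gripper":0},{"x":0,"y":0,"z":0,"rx":0,"ry":0,"rz":0,"gripper":0}]}}

```text
time_s: 25.25
ee_pos: [0.5144, 0.2244, 0.1348]
orientation: [0.676, 0.737, -0.0, 0.0]
ft_force: [-0.4, -0.5, -1.7]
finger_gap: 0.191
gripper_force: 30.0
```

```bash
cat > r.py <<'E'
from h import *
c,P,g,m=axle(); W=cloud(c); s=state(); R=Ro.from_quat(s['orientation']).as_matrix()
Q=(W-g)@np.c_[-R[:,0],R[:,1],-R[:,2]]
k=(Q[...,0]>.02)&(Q[...,0]<.14)&(abs(Q[...,1])<.03)&(abs(Q[...,2])<.035); P=Q[k]
for a in np.arange(.02,.14,.006):
    j=(P[:,0]>=a)&(P[:,0]<a+.006)
    if j.any(): q=P[j]; print(round(a,3),j.sum(),'y',(q[:,1].min()*1000).round(1),(q[:,1].max()*1000).round(1),'mean',(q[:,1].mean()*1000).round(1),'ztop',(np.percentile(q[:,2],90)*1000).round(1))
plan([.5141,.2252,.0366],-85)
save(c,'pics/r.png')
E
python3 r.py
```

```text
0.02 42 y -9.4 7.4 mean -1.5 ztop 9.6
0.026 18 y -4.4 5.2 mean -0.1 ztop 5.9
0.032 18 y -4.8 2.9 mean -0.8 ztop 4.6
0.038 17 y -5.4 2.3 mean -1.6 ztop 3.7
0.044 5 y -3.6 3.7 mean 0.1 ztop 7.2
0.05 71 y -24.3 23.4 mean -0.8 ztop 23.8
0.056 97 y -24.9 23.0 mean -1.1 ztop 23.2
0.062 83 y -25.4 22.3 mean -1.3 ztop 22.6
0.068 90 y -23.9 22.1 mean -0.5 ztop 22.2
0.074 87 y -24.3 23.6 mean -1.3 ztop 21.9
0.08 89 y -24.8 22.7 mean -1.3 ztop 22.0
0.086 82 y -25.3 22.1 mean -1.7 ztop 22.1
0.092 84 y -25.5 23.7 mean -1.1 ztop 22.4
0.098 135 y -24.6 23.5 mean -0.6 ztop 20.8
0.104 16 y -4.8 2.9 mean -0.8 ztop 2.3
0.11 16 y -5.3 2.3 mean -1.6 ztop 1.7
0.116 17 y -4.0 3.6 mean -0.2 ztop 1.4
0.122 13 y -4.3 3.2 mean -0.9 ztop 1.4
0.128 1 y -0.9 -0.9 mean -0.9 ztop -4.9
turn [-0.    0.01 -0.07] shift in target frame(mm) [ 0.77 -0.26 98.16]
turn [1.0000e-02 0.0000e+00 1.7993e+02] shift in target frame(mm) [-0.77  0.26 98.16]
shift in cur frame(mm) [ 0.78 -0.26 98.16] ee [0.5144 0.2245 0.1348] f [-0.74  0.59 -2.66] gap 0.189 t 25.3
```

The loaded axle droops about 2° nose-down, so I'll level it with a small tilt and then lower it.

Request:
{"method": "move_arm", "body": {"targets": [{"x":0,"y":0,"z":0,"rx":0,"ry":-1,"rz":0,"gripper":0},{"x":0,"y":0,"z":0,"rx":0,"ry":-1,"rz":0,"gripper":0},{"x":0,"y":0,"z":0.01,"rx":0,"ry":0,"rz":0,"gripper":0},{"x":0,"y":0,"z":0.015,"rx":0,"ry":0,"rz":0,"gripper":0},{"x":0,"y":0,"z":0.01,"rx":0,"ry":0,"rz":0,"gripper":0},{"x":0,"y":0,"z":0.005,"rx":0,"ry":0,"rz":0,"gripper":0},{"x":0,"y":0,"z":0,"rx":0,"ry":0,"rz":0,"gripper":0},{"x":0,"y":0,"z":0,"rx":0,"ry":0,"rz":0,"gripper":0}]}}

```text
time_s: 26.3
ee_pos: [0.5148, 0.2238, 0.0952]
orientation: [0.675, 0.737, -0.011, 0.013]
ft_force: [-0.1, -0.9, -2.3]
finger_gap: 0.192
gripper_force: 30.0
```

```bash
cat >> r.py <<'E'
w=W[k]; P0=w
for y in (.2,.196,.106,.102,.098):
    j=(abs(w[:,1]-y)<.004)&(w[:,2]>.07); print(y,j.sum(),w[j].mean(0).round(4) if j.any() else '')
i=c['image'][200:265,190:300]; cv2.imwrite('pics/rc.png',cv2.resize(i,None,fx=6,fy=6,interpolation=2)[:,:,::-1])
E
python3 r.py
```

```text
0.02 40 y -10.2 7.1 mean -0.9 ztop 8.8
0.026 23 y -20.1 17.9 mean -2.2 ztop 4.1
0.032 22 y -18.6 15.8 mean -3.1 ztop 4.6
0.038 14 y -4.4 3.4 mean -0.7 ztop 2.9
0.044 6 y -4.5 5.0 mean 0.2 ztop 7.9
0.05 62 y -24.4 23.5 mean -2.3 ztop 24.0
0.056 89 y -25.1 23.4 mean -0.5 ztop 24.0
0.062 77 y -25.4 22.7 mean -0.8 ztop 22.1
0.068 81 y -23.9 22.5 mean -1.6 ztop 21.8
0.074 76 y -24.2 21.9 mean -1.1 ztop 21.9
0.08 78 y -24.9 23.3 mean -1.0 ztop 22.2
0.086 74 y -25.5 20.9 mean -1.7 ztop 21.5
0.092 78 y -23.7 22.4 mean -0.8 ztop 22.9
0.098 133 y -24.4 22.1 mean -1.0 ztop 21.3
0.104 16 y -18.2 2.2 mean -4.1 ztop 2.6
0.11 16 y -18.4 13.7 mean -0.8 ztop 2.0
0.116 16 y -4.8 3.3 mean -1.0 ztop 1.9
0.122 14 y -5.0 2.8 mean -1.0 ztop 2.1
0.128 1 y 0.5 0.5 mean 0.5 ztop -0.8
turn [ 0.06  1.99 -0.  ] shift in target frame(mm) [ 1.41 -0.63 58.7 ]
turn [ 3.1300e+00 -9.0000e-02  1.7997e+02] shift in target frame(mm) [-1.41  0.63 58.7 ]
shift in cur frame(mm) [ 3.45 -0.68 58.62] ee [0.5148 0.2238 0.0953] f [ 0.07 -0.33 -2.52] gap 0.188 t 26.35
0.2 45 [0.5155 0.2005 0.1204]
0.196 40 [0.5158 0.1965 0.1115]
0.106 20 [0.5244 0.1055 0.1185]
0.102 18 [0.5244 0.1021 0.118 ]
0.098 11 [0.5244 0.0993 0.1172]
```

View pics/rc.png

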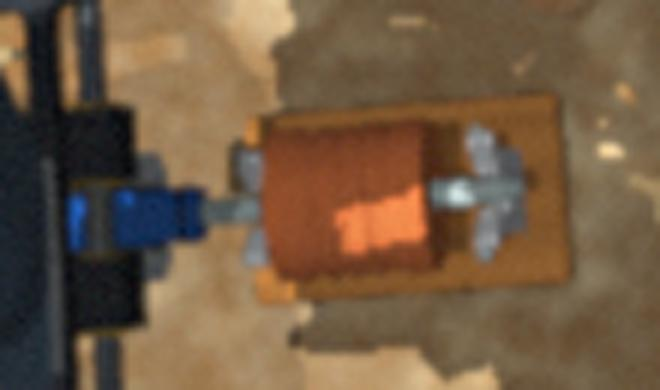

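The view shows the roller centred between the forks and the rod lined up with both slots, with the fork flares at about (250,205) and (490,195). I'll lower it now.

Request:
{"method": "move_arm", "body": {"targets": [{"x":0.0006,"y":-0.0003,"z":0.01,"rx":0,"ry":0,"rz":0,"gripper":0},{"x":0.0006,"y":0,"z":0.01,"rx":0,"ry":0,"rz":0,"gripper":0},{"x":0.0005,"y":0,"z":0.01,"rx":0,"ry":0,"rz":0,"gripper":0},{"x":0.0004,"y":0,"z":0.008,"rx":0,"ry":0,"rz":0,"gripper":0},{"x":0.0002,"y":0,"z":0.005,"rx":0,"ry":0,"rz":0,"gripper":0},{"x":0,"y":0,"z":0,"rx":0,"ry":0,"rz":0,"gripper":0},{"x":0,"y":0,"z":0,"rx":0,"ry":0,"rz":0,"gripper":0}]}}

```text
time_s: 27.22
ee_pos: [0.5144, 0.2246, 0.0521]
orientation: [0.675, 0.737, -0.012, 0.013]
ft_force: [0.5, -0.2, -2.5]
finger_gap: 0.19
gripper_force: 30.0
```

```bash
python3 r.py | grep -v 'ztop 2'; python3 -c "
from h import *
print(state()['torque'])"
```

```text
0.02 32 y -9.5 7.2 mean -0.9 ztop 10.1
0.026 30 y -19.8 18.5 mean -1.5 ztop 7.4
0.032 86 y -20.0 18.2 mean -0.3 ztop 9.1
0.038 19 y -16.2 18.0 mean 0.5 ztop 9.0
0.044 6 y -4.9 5.2 mean 0.1 ztop 8.2
0.104 28 y -17.7 18.5 mean 0.5 ztop 6.3
0.11 78 y -19.9 18.2 mean -0.9 ztop 5.8
0.116 14 y -4.7 3.6 mean -0.8 ztop 0.8
0.122 11 y -4.9 3.2 mean -0.9 ztop 1.5
0.128 2 y -1.3 0.7 mean -0.3 ztop -2.9
turn [0.05 1.99 0.  ] shift in target frame(mm) [ 0.63 -0.29 15.57]
turn [-3.1300e+00  8.0000e-02 -1.7997e+02] shift in target frame(mm) [-0.63  0.29 15.57]
shift in cur frame(mm) [ 1.18 -0.3  15.53] ee [0.5144 0.2246 0.0522] f [ 0.53  0.32 -1.95] gap 0.188 t 27.275
0.2 37 [0.516  0.2004 0.0782]
0.196 43 [0.5179 0.1956 0.0768]
0.106 26 [0.5204 0.1068 0.0751]
0.102 16 [0.5242 0.1026 0.0741]
0.098 8 [0.5245 0.0995 0.0727]
[0.16896991 0.03823701 0.01131392]
```

Request:
{"method": "move_arm", "body": {"targets": [{"x":0.0001,"y":0,"z":0.003,"rx":0,"ry":0,"rz":0,"gripper":0},{"x":0.0001,"y":0,"z":0.003,"rx":0,"ry":0,"rz":0,"gripper":0},{"x":0.0001,"y":0,"z":0.003,"rx":0,"ry":0,"rz":0,"gripper":0},{"x":0.0001,"y":0,"z":0.002,"rx":0,"ry":0,"rz":0,"gripper":0},{"x":0,"y":0,"z":0.001,"rx":0,"ry":0,"rz":0,"gripper":0},{"x":0,"y":0,"z":0,"rx":0,"ry":0,"rz":0,"gripper":0}]}}

```text
time_s: 28.02
ee_pos: [0.514, 0.2245, 0.0396]
orientation: [0.675, 0.737, -0.012, 0.013]
ft_force: [0.1, 0.0, -2.6]
finger_gap: 0.185
gripper_force: 30.0
```

Request:
{"method": "move_arm", "body": {"targets": [{"x":0,"y":0,"z":0.001,"rx":0,"ry":0,"rz":0,"gripper":0},{"x":0,"y":0,"z":0.001,"rx":0,"ry":0,"rz":0,"gripper":0},{"x":0,"y":0,"z":0,"rx":0,"ry":0,"rz":0,"gripper":0}]}}

```text
time_s: 28.4
ee_pos: [0.514, 0.2244, 0.0376]
orientation: [0.675, 0.737, -0.012, 0.013]
ft_force: [0.1, -0.3, -2.6]
finger_gap: 0.193
gripper_force: 30.0
```

Request:
{"method": "move_arm", "body": {"targets": [{"x":0,"y":0,"z":0.0008,"rx":0,"ry":0,"rz":0,"gripper":0},{"x":0,"y":0,"z":0,"rx":0,"ry":0,"rz":0,"gripper":0}]}}

```text
time_s: 28.65
ee_pos: [0.514, 0.2244, 0.0369]
orientation: [0.675, 0.737, -0.012, 0.013]
ft_force: [-0.5, -0.1, -2.1]
finger_gap: 0.19
gripper_force: 30.0
```

Request:
{"method": "move_arm", "body": {"targets": [{"x":0,"y":0,"z":0.0005,"rx":0,"ry":0,"rz":0,"gripper":0},{"x":0,"y":0,"z":0,"rx":0,"ry":0,"rz":0,"gripper":0}]}}

```text
time_s: 28.9
ee_pos: [0.5142, 0.2244, 0.0366]
orientation: [0.675, 0.737, -0.012, 0.013]
ft_force: [-1.3, -1.0, -0.8]
finger_gap: 0.188
gripper_force: 30.0
```

Request:
{"method": "move_arm", "body": {"targets": [{"x":0,"y":0,"z":0.0005,"rx":0,"ry":0,"rz":0,"gripper":0},{"x":0,"y":0,"z":0,"rx":0,"ry":0,"rz":0,"gripper":0}]}}

```text
time_s: 29.15
ee_pos: [0.5142, 0.2244, 0.0364]
orientation: [0.675, 0.737, -0.012, 0.013]
ft_force: [-1.9, -0.6, 3.1]
finger_gap: 0.186
gripper_force: 30.0
```

Request:
{"method": "move_arm", "body": {"targets": [{"x":0,"y":0,"z":0.0005,"rx":0,"ry":0,"rz":0,"gripper":0},{"x":0,"y":0,"z":0,"rx":0,"ry":0,"rz":0,"gripper":0}]}}

```text
time_s: 29.4
ee_pos: [0.5143, 0.2244, 0.0362]
orientation: [0.675, 0.737, -0.012, 0.013]
ft_force: [-3.3, 0.0, 6.0]
finger_gap: 0.191
gripper_force: 30.0
```

```bash
python3 -c "
from h import *
plan([.5141,.2252,.036],-85);print(state()['gripper_force'],state()['torque'])"
```

```text
turn [ 0.02  2.   -0.  ] shift in target frame(mm) [ 0.78 -0.18  0.18]
turn [ 3.1500e+00 -2.0000e-02  1.7997e+02] shift in target frame(mm) [-0.78  0.18  0.18]
shift in cur frame(mm) [ 0.78 -0.18  0.15] ee [0.5143 0.2244 0.0362] f [-3.26  0.01  5.98] gap 0.191 t 29.4
30.009586215019226 [-0.13420793  0.71969419 -0.10760495]
```

Request:
{"method": "move_arm", "body": {"targets": [{"x":0,"y":-0.0004,"z":-0.0007,"rx":0,"ry":0,"rz":0,"gripper":0},{"x":0,"y":0,"z":0,"rx":0,"ry":0,"rz":0,"gripper":0},{"x":0,"y":0,"z":0,"rx":0,"ry":0,"rz":0,"gripper":0.25},{"x":0,"y":0,"z":0,"rx":0,"ry":0,"rz":0,"gripper":0.35},{"x":0,"y":0,"z":0,"rx":0,"ry":0,"rz":0,"gripper":0.5},{"x":0,"y":0,"z":0,"rx":0,"ry":0,"rz":0,"gripper":0.5},{"x":0,"y":0,"z":0,"rx":0,"ry":0,"rz":0,"gripper":0.5},{"x":0,"y":0,"z":0,"rx":0,"ry":0,"rz":0,"gripper":0.5}]}}

```text
time_s: 30.4
ee_pos: [0.5137, 0.2243, 0.0361]
orientation: [0.675, 0.737, -0.012, 0.013]
ft_force: [0.1, 0.4, 0.4]
finger_gap: 0.499
gripper_force: 0.0
```

Request:
{"method": "move_arm", "body": {"targets": [{"x":0,"y":0,"z":-0.01,"rx":0,"ry":0,"rz":0,"gripper":0.5},{"x":0,"y":0,"z":-0.02,"rx":0,"ry":0,"rz":0,"gripper":0.5},{"x":0,"y":0,"z":-0.03,"rx":0,"ry":0,"rz":0,"gripper":0.5},{"x":0,"y":0,"z":-0.04,"rx":0,"ry":0,"rz":0,"gripper":0.5},{"x":0,"y":0,"z":-0.04,"rx":0,"ry":0,"rz":0,"gripper":0.5},{"x":0.03,"y":0,"z":-0.02,"rx":0,"ry":0,"rz":0,"gripper":0.5},{"x":0.05,"y":0,"z":0,"rx":0,"ry":0,"rz":0,"gripper":0.5},{"x":0.05,"y":0,"z":0,"rx":0,"ry":0,"rz":0,"gripper":0.5},{"x":0,"y":0,"z":0,"rx":0,"ry":0,"rz":0,"gripper":0.5}]}}

```text
time_s: 31.52
ee_pos: [0.5013, 0.362, 0.1931]
orientation: [0.674, 0.739, -0.011, 0.013]
ft_force: [0.0, -0.0, -0.6]
finger_gap: 0.501
gripper_force: 0.0
```

Run:
```python
from h import *
c=read_camera('top'); W=cloud(c); H=hsv(c)
u=np.array([.0872,-.9962]);n=np.array([.9962,.0872]); o=np.array([.5137,.2255])+52.3e-3*u
A=(W[...,:2]-o)@u;B=(W[...,:2]-o)@n;z=W[...,2]
m=(abs(B)<.03)&(A>-.1)&(A<.1)&(z>.045)
for a in np.arange(-.085,.09,.006):
    j=m&(A>=a)&(A<a+.006)
    if j.any(): print((a*1000).round(),j.sum(),'B',(B[j].min()*1000).round(1),(B[j].max()*1000).round(1),(B[j].mean()*1000).round(1),'z',(np.percentile(z[j],90)*1000).round(1))
k=(abs(B)<.03)&(H[...,0]>100)&(H[...,0]<125)&(H[...,1]>150)&(A<-.015)&(A>-.1); print('handle A',A[k].min(),A[k].max())
k=m&(z>.07)&(abs(B)<.005); print('roller A',np.percentile(A[k],[1,50,99]))
i=c['image'][200:265,190:300]; cv2.imwrite('pics/end.png',cv2.resize(i,None,fx=6,fy=6,interpolation=2)[:,:,::-1]); print(state()['ft_force'])
```

```text
-85.0 6 B -6.9 5.4 -0.8 z 64.9
-79.0 24 B -9.5 7.2 -1.3 z 66.6
-73.0 26 B -9.8 6.7 -1.8 z 66.8
-67.0 26 B -8.4 8.1 -0.6 z 66.6
-61.0 23 B -8.9 7.9 0.1 z 65.8
-55.0 26 B -9.3 7.4 -1.2 z 67.1
-49.0 27 B -9.8 7.0 -1.3 z 66.8
-43.0 24 B -8.1 6.5 -0.8 z 67.1
-37.0 27 B -8.6 8.1 -0.2 z 66.7
-31.0 33 B -9.1 7.6 -0.7 z 66.3
-25.0 28 B -19.1 19.0 -0.7 z 82.1
-19.0 86 B -19.3 18.9 0.3 z 81.3
-13.0 12 B -4.4 2.1 -1.1 z 60.0
-7.0 9 B -12.8 7.5 -1.0 z 79.8
-1.0 64 B -23.7 23.8 -0.9 z 81.3
5.0 80 B -24.3 23.5 -0.5 z 80.7
11.0 68 B -24.7 22.7 -1.1 z 80.6
17.0 60 B -23.1 22.5 -0.8 z 79.7
23.0 73 B -23.6 22.0 -0.2 z 80.4
29.0 69 B -23.9 23.6 -0.9 z 80.1
35.0 62 B -24.5 22.9 -0.9 z 80.0
41.0 71 B -25.0 22.6 -2.2 z 81.0
47.0 83 B -25.2 22.3 -0.4 z 78.4
53.0 41 B -19.3 19.1 0.3 z 81.6
59.0 68 B -17.6 18.8 -0.1 z 81.9
65.0 12 B -4.3 2.1 -1.1 z 61.4
71.0 10 B -4.5 1.6 -1.0 z 58.5
handle A -0.07807952415154513 -0.02602961947351182
roller A [0.00053734 0.02468062 0.0489393 ]
[ 0.29619447 -0.1270008  -0.16520085]
```

View pics/end.png

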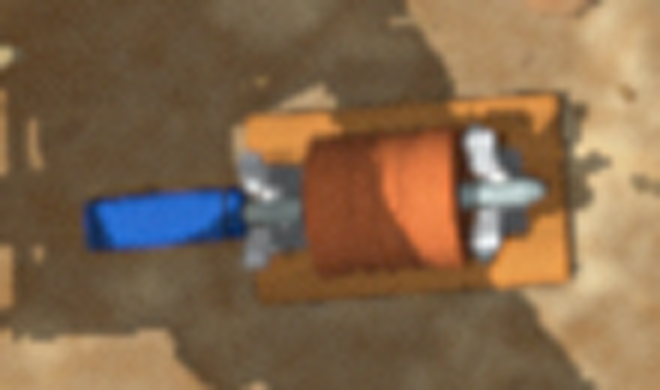

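The final view shows the axle lying in both forks, with the handle on the left as at the start. The roller is against the collar between the forks, and the gripper is clear, so I'm handing in.

```bash
python3 -c "
from h import *
print(close_job())"
```

```text
the job is handed in; nothing more can be done
None
```

The job is handed in: I pressed the axle home in the roller at about 12.5 N by the wrist force reading, then lifted both and hung them in the rest's forks, with the handle on the same side as before. The final camera check agreed, but the hand-in returned no verdict.

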